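# Restock the sink rack with a detergent bottle

### The job

Restock the sink rack: lift the green-capped bottle out of the blue carrier and stand it on the open worktop to change your grip, then set it down in the empty drip tray on the rack's lower shelf, standing flat inside the tray's rim with its label to the front of the rack. Keep it upright, set it down without dropping it, and leave the other two bottles, the steel dish and the blue bin where they are.

Things in the scene. Friction and masses are not known exactly. Their poses are not given: they have to be found in the camera images.
- bottle: white oblong bottle with green cap, 0.35-0.7 kg, upright in one cell of the carrier. Flat-sided body 96 (x) x 56 (y) x 112 mm tall, edges rounded 6 mm; shoulder to 123 mm, then the neck; total height 164 mm. Origin: centre of the underside; x from the labelled narrow front face to the back, z up. Starts square in its cell, front to the carrier's front (-x)
- bottle_cap (a point): top centre of the green screw cap: cap 36 mm across, 34 mm tall, from 130 to 164 mm above the underside; its axis is 14 mm behind the body's middle (x = +14 mm). Axes as the bottle's
- bottle_label (a point): middle of the green bottle's green-and-white label on its narrow front face: 48 mm in front of the body's middle (-x), 55 mm above the underside
- carrier: blue carrier, fixed, 116 (x) x 146 (y) x 96 mm tall, open on top, walls and floor 5 mm. A 5 mm wall as high as the rim splits it along y into two cells (centres at y = +-35 mm), 106 x 65 mm inside, a bottle in each: the green and the orange-capped one. Only 21 mm of a body, its shoulder and cap stand above the rim. Origin: centre of the underside; front is -x
- rack: fixed two-tier wire rack, 310 mm wide (y), 150 mm deep (x), open at its front (-x), which looks across the worktop towards the carrier. Grey lower board, top 30 mm high, with a drip tray at y = +70 and one at -70 mm, square to the rack. 12 mm posts at y = +-150, x = 0 and 70 mm; rail along the back 85 mm high. Stock on the upper shelf's back part reaches 310 mm. Origin: centre of its footprint on the worktop
- shelf_front (a point): middle of the upper wire shelf's front bar (8 mm thick): 241 mm high, 28 mm in front of the rack's middle. The shelf runs level from here to the back, 310 mm wide, its underside 237 mm high, 204 mm above the trays' floors; it covers all but the front of the trays. Axes as the rack's
- empty_tray: the empty white drip tray, fixed on the rack's lower board, left or right. Inside 112 (x) x 70 mm (y), floor 3 mm thick, walls 4 mm, rim 17 mm above its underside. Origin: centre of its underside, 30 mm above the worktop; -x points to the rack's front
- carrier_bottle: bystander: the same bottle with orange cap and label, in the carrier's other cell. Origin: centre of the underside
- rack_bottle: bystander: the same bottle with blue cap and label, in the rack's other drip tray. Origin: centre of the underside
- dish: bystander: rectangular stainless dish, 126 x 206 mm over the rim, 31 mm tall, loose on the worktop beyond the work. Origin: centre of the underside
- bin: bystander: open blue plastic bin, 150 x 100 mm, 70 mm tall, loose on the worktop beyond the work. Origin: centre of the underside
Mind the look-alikes: they are no part of the job. Leave any yellow look-alike of the bottle alone.

How it is judged (in metres and radians):
On the way:
1. the green-capped bottle stands upright by itself on the worktop, out of the carrier and let go (height (world z) of bottle below 0.004 m and angle between bottle's own z axis and vertical below 0.08 rad and horizontal distance between bottle and carrier above 0.1 m and contact force between bottle and the fingers below 0.1 N and linear speed of bottle below 0.02 m/s), for 0.2 s.
At the end, for the whole second after the job is handed in: Green-capped bottle at rest inside the empty drip tray: underside within 4 mm of its floor, middle within 14 mm of the tray's, upright within 3 degrees, square within 14, label to the rack's front; other two bottles within 20 mm, dish and bin within 30 mm of their starts (z of bottle in the frame of empty_tray between 0 and 0.007 m and horizontal distance between bottle and empty_tray below 0.014 m and angle between bottle's own z axis and vertical below 0.05 rad and angle between the x axis of bottle and the x axis of empty_tray, either way round below 0.25 rad and x of bottle_label in the frame of empty_tray below -0.025 m and linear speed of bottle below 0.02 m/s and distance of each of carrier_bottle, rack_bottle from where it was at the start of the episode below 0.02 m and distance of each of dish, bin from where it was at the start of the episode below 0.03 m); the robot touches nothing.
It fails at once if the green-capped bottle is tipped more than 35 degrees (angle between bottle's own z axis and vertical above 0.61 rad).
It fails at once if the green-capped bottle is dropped (falls free of the fingers at over 0.6 m/s) (contact force between bottle and the fingers below 0.1 N and linear speed of bottle above 0.6 m/s).
It fails at once if another bottle is tipped or pushed more than 30 mm (angle between any of carrier_bottle, rack_bottle's own z axis and vertical above 0.3 rad or distance of any of carrier_bottle, rack_bottle from where it was at the start of the episode above 0.03 m).
It fails at once if the dish or the bin is pushed more than 50 mm (distance of any of dish, bin from where it was at the start of the episode above 0.05 m).
It also fails if it takes over 58 s, if anything falls off the work surface, if the arm or the gripper's body presses on something with over 40 N, if the wrist force passes 120 N, or if a joint passes its speed limit or range.

### The arm

A 6-joint arm with a two-finger parallel gripper is mounted at the origin on the work surface. World frame = base frame: x ahead of the robot, y to its left, z up, the work surface at z = 0. Lengths are in m, angles in degrees, forces in N, time in s.
With the tool pointing down it reaches from about 0.4 to 0.825 m from the base axis. Payload 7 kg.
Tool frame: the origin (TCP) lies midway between the tips of the shut fingers; the grasp point (between the pads) lies 19 mm behind it; z points along the fingers, y is the direction in which the jaws open and shut (so a half turn about z gives the same grasp; the last joint's range is limited). The gripper opens to 88 mm and grips with 3 to 60 N. Pads are 19 mm wide; open, the fingers measure 130 mm over their backs; the gripper's body (78 mm by 193 mm) begins 47 mm behind the grasp point.
Start: joints at [87.496, 20.546, 0.682, 0, -70.136, -16.507], TCP at [0.22, 0.638, 0.227] pointing down, gripper open.
Joint ranges: [-176.03, 176.03], [-82.01, 121.73], [-58.28, 71.71], [-173.87, 95.51], [-174.79, -0.11], [-173.66, 173.66]. Speed limits (degrees/s): [136.94, 136.94, 172.46, 180, 180, 180].

### API

Orientations are given as [roll, pitch, yaw] about the fixed x, y, z axes, in that order (R = Rz(yaw) Ry(pitch) Rx(roll)).
In Python, from plant import get_state, capture, close_job gives the robot as it stands.
- The arm moves only by the tool apply_moves, never from a script. Its argument "commands" is a list of rows, each an object with "grip": the opening, from 0 (shut) to 1 (fully open); "dp": the shift along the tool's x, y, z in mm, a list of three; "yaw": the turn about the tool's z in rad. A call has 1 to 12 rows; each row is the pose to reach, as a shift and turn from the pose commanded when the call began, along the tool's axes at that moment; what a row does not reach only later rows make up. A row lasts 1/8 s, in which the tool goes at most 62.5 mm and 10.7 degrees, less where a joint would pass 70% of its speed; a pose out of reach is approached as far as the arm can. A call with a gripper value outside its range is refused whole. The fingers move at their own pace and stop on an object; "newtons" is the grip in N (left out, the last holds). Time passes only in rows, so rows that repeat a pose let the fingers close. It gives the time, the measured TCP pose, the force and the opening at its end, in the units of the state.
- get_state(): the state, without advancing time (a new reading comes with each control period).
- capture(name): name is "side" or "top" or "wrist"; returns a dict with "color" (420x560x3 uint8, red, green, blue), "camera_matrix" (3x3 intrinsics, pixels), "xyz" and "rotation" of the camera in the world; the wrist camera has in their place "T_tool_cam" (4x4, takes a point from camera to tool coordinates, whose origin is the TCP and whose axes are the flange's). Camera axes: x right, y up, looking along -z (the intrinsics and any distortion apply to the point x, -y, -z); pixel columns grow to the right and rows downward; lengths in m; the calibration is good to about 2 mm. A picture is of the moment at which its call begins: read the wrist's pose just before it. There is no depth.
- close_job(): hands the job in, once; it reports no verdict.
The state is a dict: "time_s": time; "joints": joint angles; "qd": joint speeds; "joint_torque": joint torques, N m; "tcp_pos": TCP position; "eef_rot": TCP orientation; "contact_force": force on the tool from outside, world axes, zero at the start; "moment": the same for the moment, N m; "gripper_width": finger opening in m.
Only numpy, scipy, OpenCV 4.12 (cv2) and the standard library are available. Lean on these libraries where they do the work, as an engineer would, in place of code of your own. Each camera call takes 0.05 s, during which the arm holds its last target.

## Working session

There is one attempt and no reset: what is moved stays moved. The work goes in short steps, Python scripts to look and compute and a tool call to move; the robot and the scene stay as the last step left them, time stands still between calls to the robot, and variables do not carry over. Pictures are saved under pics/ and viewed, and the job is handed in when it is done.

Besides the shell and the picture viewer there is one more tool, called after "Request:" as name(argument=value, ...), one argument or row to a line, values as JSON. apply_moves: Moves the arm, as the interface text tells. Its arguments: {"type":"object","properties":{"commands":{"type":"array","items":{"type":"object","properties":{"grip":{"type":"number"},"dp":{"type":"array","items":{"type":"number"}},"yaw":{"type":"number"}}}},"newtons":{"type":"number"}},"required":["commands"]}

```bash
mkdir -p pics; ls
python3 - <<'E'
from plant import get_state,capture
import cv2,json,numpy as np
print(get_state())
for n in ["side","top","wrist"]:
    c=capture(n); cv2.imwrite(f"pics/{n}0.png",c["color"][:,:,::-1])
    print(n,{k:np.round(v,4).tolist() for k,v in c.items() if k!="color"})
E
```

```text
pics
{'time_s': 0.0, 'joints': array([ 8.74971918e+01,  2.05927397e+01,  6.31785338e-01, -1.95479350e-02,
       -7.01347764e+01, -1.65052706e+01]), 'qd': array([ 0.0534234 , -0.05556683, -0.02334865,  0.09858413, -0.04517083,
       -0.09305119]), 'joint_torque': array([-1.02189533e-03, -5.82711411e+01,  2.93067241e+01,  6.99757621e+00,
        6.96762989e-03, -1.51598069e-04]), 'tcp_pos': array([0.21973582, 0.63770488, 0.22559465]), 'eef_rot': array([ 1.79902993e+02, -9.58123694e-03, -1.90147286e+01]), 'contact_force': array([-0.98119616,  0.23289582, -0.17146114]), 'moment': array([-0.01758037, -0.02656782, -0.00226905]), 'gripper_width': 0.08777756387719744}
side {'camera_matrix': [[533.0789, 0.0, 273.7638], [0.0, 533.0789, 218.6949], [0.0, 0.0, 1.0]], 'xyz': [0.5178, -0.9402, 1.1003], 'rotation': [40.9398, 0.2006, -2.0925]}
top {'camera_matrix': [[419.9118, 0.0, 284.5914], [0.0, 419.9118, 210.8962], [0.0, 0.0, 1.0]], 'xyz': [0.4417, -0.1227, 1.253], 'rotation': [5.2789, -0.3393, -89.8584]}
wrist {'camera_matrix': [[371.2675, 0.0, 277.3266], [0.0, 371.2675, 213.7695], [0.0, 0.0, 1.0]], 'T_tool_cam': [[0.0011, 0.9647, 0.2632, 0.0708], [1.0, -0.0011, -0.0003, 0.0002], [0.0, 0.2632, -0.9647, -0.1575], [0.0, 0.0, 0.0, 1.0]]}
```

View pics/side0.png

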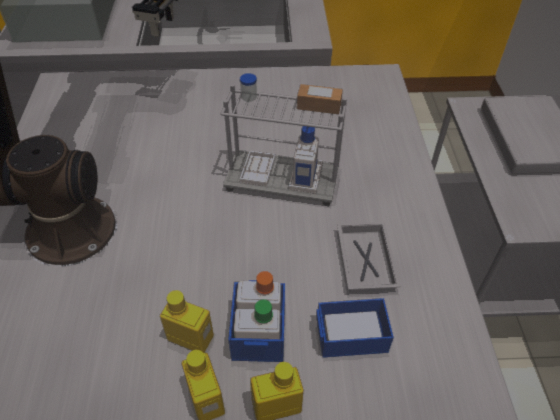

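View pics/top0.png

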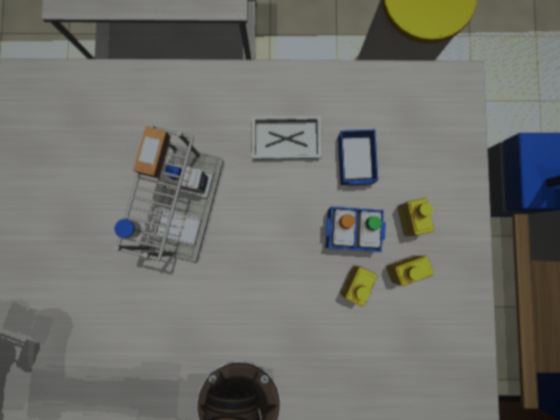

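View pics/wrist0.png

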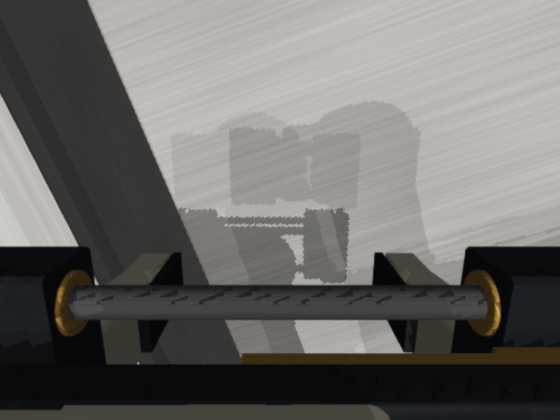

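```bash
cat > h.py <<'E'
import numpy as np,cv2
from scipy.spatial.transform import Rotation as Ro
from plant import get_state,capture
def cam(n):
    if n=="wrist":
        s=get_state(); c=capture(n)
        T=np.eye(4);T[:3,:3]=Ro.from_euler('xyz',s['eef_rot'],degrees=True).as_matrix();T[:3,3]=s['tcp_pos']
        T=T@np.array(c["T_tool_cam"])
        return c["color"],np.array(c["camera_matrix"]),T[:3,:3],T[:3,3]
    c=capture(n)
    return c["color"],np.array(c["camera_matrix"]),Ro.from_euler('xyz',c["rotation"],degrees=True).as_matrix(),np.array(c["xyz"])
def proj(C,P):
    _,K,R,t=C; q=(np.atleast_2d(P)-t)@R; q=q*[1,-1,-1]; u=q@K.T; return u[:,:2]/u[:,2:]
def ray(C,uv,z):
    _,K,R,t=C; uv=np.atleast_2d(uv).astype(float)
    d=np.c_[uv,np.ones(len(uv))]@np.linalg.inv(K).T*[1,-1,-1]@R.T
    return t+d*((z-t[2])/d[:,2])[:,None]
E
python3 - <<'E'
from h import *
import cv2
S=cam("side");T=cam("top")
for nm,C,box in [("s_rack",S,(205,60,365,210)),("t_rack",T,(105,115,235,275)),("t_car",T,(310,110,450,310)),("s_car",S,(150,210,410,420))]:
    x0,y0,x1,y1=box; im=C[0][y0:y1,x0:x1,::-1]; f=min(800/(x1-x0),600/(y1-y0))
    cv2.imwrite(f"pics/{nm}.png",cv2.resize(im,None,fx=f,fy=f,interpolation=cv2.INTER_CUBIC)); print(nm,f)
print(proj(S,[[0,0,0]]),proj(T,[[0,0,0]]))
E
```

```text
s_rack 4.0
t_rack 3.75
t_car 3.0
s_car 2.857142857142857
[[ 70.33357399 228.64266953]] [[238.92396256 403.99387773]]
```

View pics/s_rack.png

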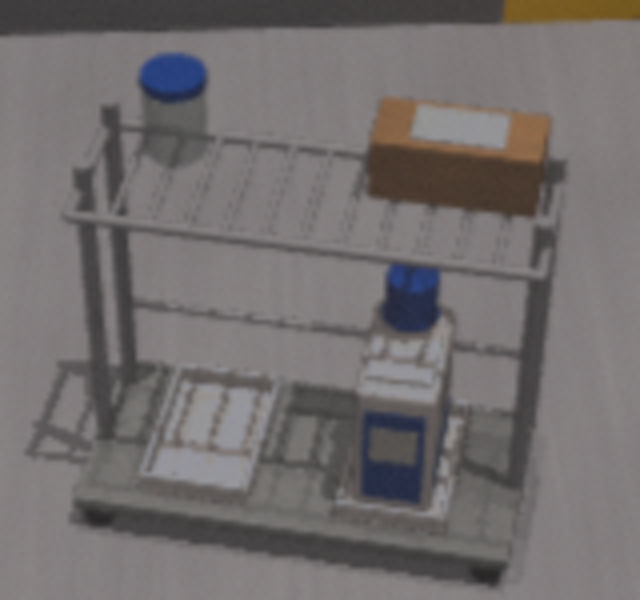

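View pics/t_rack.png

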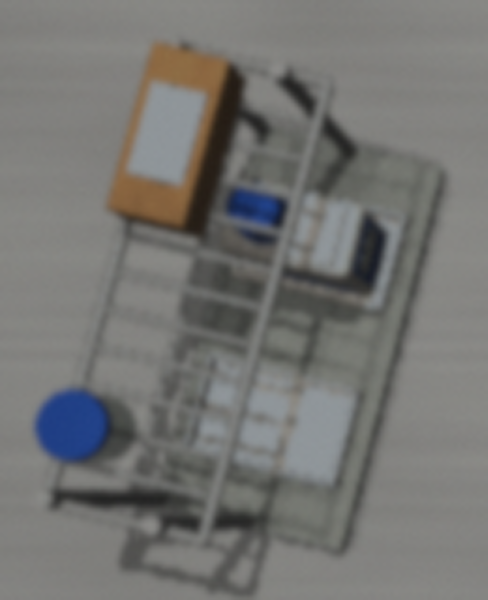

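View pics/t_car.png

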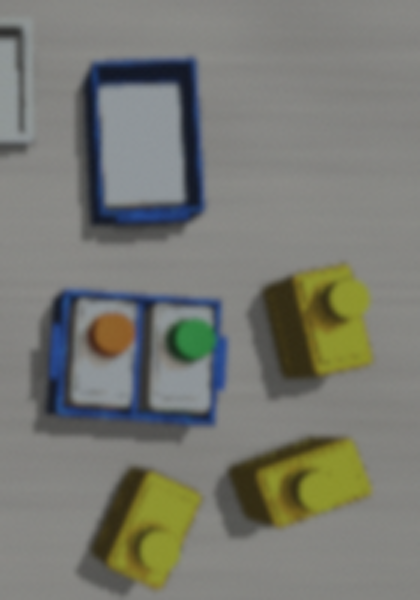

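View pics/s_car.png

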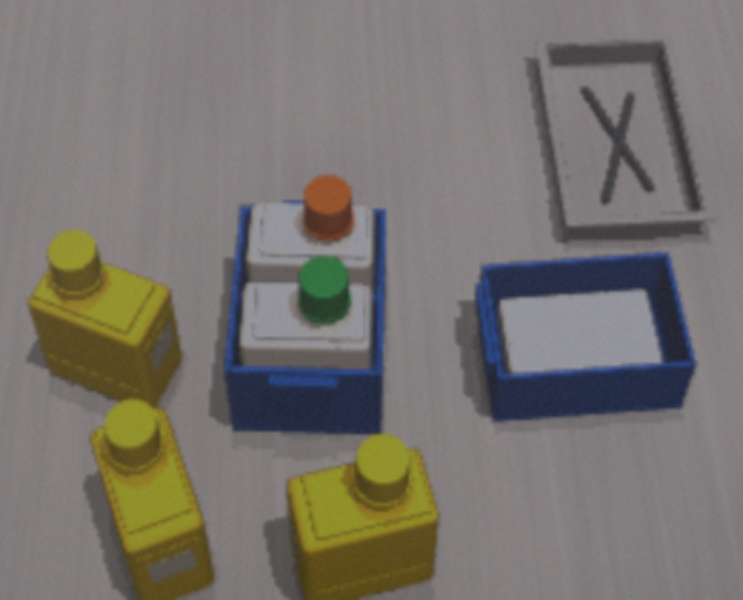

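```bash
cat > fit.py <<'E'
from h import *
from scipy.optimize import least_squares
S=cam("side");T=cam("top")
def up(pts,f,x0,y0): return np.array(pts)/f+[x0,y0]
def W(p,P): 
    c,s=np.cos(p[2]),np.sin(p[2]); P=np.asarray(P,float)
    return np.c_[p[0]+c*P[:,0]-s*P[:,1],p[1]+s*P[:,0]+c*P[:,1],P[:,2]]
def fit(obs,p0,nx=0):
    def r(p): return np.concatenate([(proj(C,W(p,M(p)))-uv).ravel() for C,M,uv in obs])
    s=least_squares(r,p0,loss='soft_l1'); return s.x,r(s.x).reshape(-1,2)
h=.155
bar=[[-.028,-h,.241],[-.028,h,.241]];brd=[[-.075,-h,.03],[-.075,h,.03]]
def tray(p): return np.array([[p[3]-.06,.07+.039,.047],[p[3]-.06,.07-.039,.047],[p[3]+.06,.07+.039,.047],[p[3]+.06,.07-.039,.047]])
obs=[(T,lambda p:brd+bar,up([[443,165],[343,553],[332,80],[203,540]],3.75,105,115)),
 (S,lambda p:bar[::-1]+brd[::-1],up([[68,215],[545,272],[75,497],[508,558]],4,205,60)),
 (S,tray,up([[143,482],[243,495],[180,370],[285,378]],4,205,60)),
 (T,lambda p:tray(p)[:2],up([[334,486],[357,388]],3.75,105,115))]
print(fit(obs,[.45,.25,np.pi/2,0]))
c=lambda x,y:[x*.058,y*.073,.096]
obs=[(T,lambda p:[c(1,1),c(1,-1),c(-1,-1),c(-1,1)],up([[65,290],[220,298],[213,423],[55,413]],3,310,110)),
(S,lambda p:[c(-1,-1),c(1,-1),c(-1,1),c(1,1)],up([[229,370],[384,373],[240,207],[386,209]],20/7,150,210))]
print(fit(obs,[.45,-.3,0]))
E
python3 fit.py
```

```text
(array([ 0.57723189,  0.16054303,  1.32885429, -0.00372884]), array([[ 0.62539625, -0.50305958],
       [-0.07828961, -1.54458824],
       [-0.15602834, -0.97839489],
       [ 0.31657043, -0.51395607],
       [-0.70089387, -0.69094071],
       [-0.17749298,  0.54500375],
       [-1.07769876, -0.76603279],
       [-0.10827122,  0.13553451],
       [-1.59279821, -1.76153298],
       [ 0.64053527, -1.03575779],
       [-0.82831619, -1.97734136],
       [-1.12101211, -0.39027706],
       [ 1.50192113, -0.19276116],
       [ 2.45175732, -0.45132133]]))
(array([ 0.50205864, -0.32898877, -0.05961931]), array([[-0.06061223, -1.26502433],
       [ 0.83184252, -0.64905291],
       [ 1.46806036, -0.36837036],
       [ 1.0882563 , -0.34717272],
       [-1.56650332, -0.23305514],
       [-0.19398122, -0.21460927],
       [-0.34933107, -1.41467136],
       [-0.23119073, -1.23061976]]))
```

Request:
apply_moves(
  commands=[
    {"grip": 1, "dp": [0, -60, 0], "yaw": 0},
    {"grip": 1, "dp": [0, -120, 0], "yaw": 0},
    {"grip": 1, "dp": [0, -180, 0], "yaw": 0},
    {"grip": 1, "dp": [0, -220, 0], "yaw": 0},
    {"grip": 1, "dp": [0, -260, 0], "yaw": 0},
    {"grip": 1, "dp": [0, -260, 0], "yaw": 0},
  ],
)

```text
time_s: 1.1
tcp_pos: [0.3051, 0.8852, 0.2196]
eef_rot: [179.6, -0.0, -19.0]
contact_force: [-0.7, 0.6, -1.6]
gripper_width: 0.0877
```

Request:
apply_moves(
  commands=[
    {"grip": 1, "dp": [0, -60, 0], "yaw": 0},
    {"grip": 1, "dp": [0, -120, 0], "yaw": 0},
    {"grip": 1, "dp": [0, -150, 0], "yaw": 0},
    {"grip": 1, "dp": [0, -150, 0], "yaw": 0},
  ],
)

```text
time_s: 1.6
tcp_pos: [0.333, 0.9667, 0.2026]
eef_rot: [-176.5, -0.3, -19.0]
contact_force: [0.1, -1.0, 0.8]
gripper_width: 0.0874
```

```bash
python3 -c "
from plant import get_state
s=get_state();print(s['joints'],s['tcp_pos'],s['eef_rot'])"
```

```text
[ 82.18060143  60.95700436  71.62457705   1.00703049 -97.31670108
 -11.02722716] [0.33297543 0.96668887 0.20264833] [-176.52030696   -0.33052046  -19.01413449]
```

Request:
apply_moves(
  commands=[
    {"grip": 1, "dp": [0, 60, 0], "yaw": 0},
    {"grip": 1, "dp": [0, 120, 0], "yaw": 0},
    {"grip": 1, "dp": [0, 120, 0], "yaw": 0},
  ],
)

```text
time_s: 1.98
tcp_pos: [0.2936, 0.8521, 0.2011]
eef_rot: [-176.2, -0.3, -19.0]
contact_force: [-0.1, 0.8, 0.9]
gripper_width: 0.0873
```

Request:
apply_moves(
  commands=[
    {"grip": 1, "dp": [0, 60, 0], "yaw": 0},
    {"grip": 1, "dp": [0, 120, 0], "yaw": 0},
    {"grip": 1, "dp": [0, 180, 0], "yaw": 0},
    {"grip": 1, "dp": [0, 240, 0], "yaw": 0},
    {"grip": 1, "dp": [0, 300, 0], "yaw": 0},
    {"grip": 1, "dp": [0, 360, 0], "yaw": 0},
    {"grip": 1, "dp": [0, 420, 0], "yaw": 0},
    {"grip": 1, "dp": [0, 480, 0], "yaw": 0},
  ],
)

```text
time_s: 2.98
tcp_pos: [0.1375, 0.3998, 0.1696]
eef_rot: [-176.2, -0.1, -19.0]
contact_force: [-1.6, -0.0, 1.7]
gripper_width: 0.0874
```

```bash
python3 -c "
from plant import get_state
s=get_state();print(s['joints'],s['tcp_pos'],s['eef_rot'],s['time_s'])"
```

```text
[ 99.95937837  -3.88831747 -37.86399985   2.47187424 -52.75832635
 -30.40223418] [0.13753137 0.39978357 0.16960162] [-1.76167791e+02 -1.29069555e-01 -1.90072023e+01] 2.975
```

Request:
apply_moves(
  commands=[
    {"grip": 1, "dp": [0, 50, 0], "yaw": 0},
    {"grip": 1, "dp": [0, 100, 0], "yaw": 0},
    {"grip": 1, "dp": [0, 140, 0], "yaw": 0},
    {"grip": 1, "dp": [0, 140, 0], "yaw": 0},
  ],
)

```text
time_s: 3.48
tcp_pos: [0.0913, 0.2676, 0.1604]
eef_rot: [-176.1, 0.2, -18.8]
contact_force: [-0.0, 0.8, 0.1]
gripper_width: 0.0878
```

```bash
python3 -c "
from plant import get_state
s=get_state();print(s['joints'],s['tcp_pos'],s['eef_rot'],s['time_s'])"
```

```text
[118.98833035 -23.52969191 -52.16605203   3.20217856 -58.6817284
 -49.3649222 ] [0.09131394 0.26755753 0.16041811] [-1.76146037e+02  1.74170841e-01 -1.87699898e+01] 3.475
```

Request:
apply_moves(
  commands=[
    {"grip": 1, "dp": [0, 10, 50], "yaw": 0},
    {"grip": 1, "dp": [0, 30, 100], "yaw": 0},
    {"grip": 1, "dp": [0, 40, 110], "yaw": 0},
  ],
)

```text
time_s: 3.85
tcp_pos: [0.0927, 0.264, 0.0731]
eef_rot: [-179.3, 0.9, -19.1]
contact_force: [0.5, -1.4, 0.3]
gripper_width: 0.0875
```

```bash
python3 -c "
from plant import get_state
s=get_state();print(s['joints'],s['tcp_pos'],s['eef_rot'],s['time_s'])"
```

```text
[113.58014315 -11.55353617 -58.09705682  -0.27699394 -42.37132838
 -42.44413682] [0.09270217 0.26399025 0.0730756 ] [-179.32800812    0.87268634  -19.06174934] 3.85
```

```bash
cat > capfit.py <<'E'
from h import *
from scipy.optimize import least_squares
def mask(C,lo,hi,box=None):
    hsv=cv2.cvtColor(C[0],cv2.COLOR_RGB2HSV); m=cv2.inRange(hsv,lo,hi)
    n,l,st,ce=cv2.connectedComponentsWithStats(m)
    i=1+np.argmax(st[1:,4]); return ce[i],st[i]
def cyl(x,y,z0,z1,r=.018):
    a=np.linspace(0,2*np.pi,40,endpoint=False); 
    return np.vstack([np.c_[x+r*np.cos(a),y+r*np.sin(a),np.full(40,z)] for z in (z0,z1)])
def cen(C,P):
    h=cv2.convexHull(proj(C,P).astype(np.float32)); M=cv2.moments(h); return np.array([M['m10']/M['m00'],M['m01']/M['m00']]),M['m00']
def capxy(Cs,z0,lo=(45,90,40),hi=(85,255,255)):
    o=[mask(C,lo,hi) for C in Cs]
    f=lambda p:np.concatenate([cen(C,cyl(p[0],p[1],z0+.130,z0+.164))[0]-m[0] for C,m in zip(Cs,o)])
    s=least_squares(f,[.5,-.35]); return s.x,f(s.x),[(m[0],m[1],cen(C,cyl(*s.x,z0+.13,z0+.164))[1]) for C,m in zip(Cs,o)]
if __name__=="__main__":
    S=cam("side");T=cam("top")
    print("green",capxy([S,T],.005)); print("orange",capxy([S,T],.005,(4,140,90),(14,255,255)))
    for C in (S,T): print(capxy([C],.005)[0])
    print(get_state()['time_s'])
E
python3 capfit.py
```

```text
green (array([ 0.51379648, -0.36409349]), array([-0.38246331, -0.39355126,  0.41032017, -0.43468512]), [(array([263.54092527, 310.02135231]), array([255, 300,  17,  23, 281], dtype=int32), 362.1524116920773), (array([373.71875, 222.7875 ]), array([367, 217,  15,  13, 160], dtype=int32), 186.6654104187619)])
orange (array([ 0.51083863, -0.2870473 ]), array([-3.47755557, -0.40385477, -0.02014349, -2.86986565]), [(array([264.41489362, 278.96808511]), array([257, 272,  16,  18, 188], dtype=int32), 334.26679159956984), (array([344.875, 226.25 ]), array([342, 224,   7,   4,   8], dtype=int32), 175.29187886347063)])
[ 0.51455816 -0.36505416]
[ 0.51264988 -0.36299347]
3.95
```

Request:
apply_moves(
  commands=[
    {"grip": 1, "dp": [40, 5, -40], "yaw": 0.15},
    {"grip": 1, "dp": [90, 14, -80], "yaw": 0.33},
    {"grip": 1, "dp": [140, 22, -120], "yaw": 0.5},
    {"grip": 1, "dp": [195, 31, -150], "yaw": 0.66},
    {"grip": 1, "dp": [250, 40, -177], "yaw": 0.83},
    {"grip": 1, "dp": [300, 48, -177], "yaw": 1.0},
    {"grip": 1, "dp": [344, 75, -177], "yaw": 1.15},
    {"grip": 1, "dp": [375, 125, -177], "yaw": 1.297},
    {"grip": 1, "dp": [408, 175, -177], "yaw": 1.297},
  ],
)

```text
time_s: 5.08
tcp_pos: [0.4235, -0.0402, 0.2441]
eef_rot: [179.6, 0.9, -93.5]
contact_force: [1.0, -0.5, 0.1]
gripper_width: 0.0878
```

Request:
apply_moves(
  commands=[
    {"grip": 1, "dp": [55, -20, 0], "yaw": 0},
    {"grip": 1, "dp": [110, -40, 0], "yaw": 0},
    {"grip": 1, "dp": [165, -60, 0], "yaw": 0},
    {"grip": 1, "dp": [220, -80, 0], "yaw": 0},
    {"grip": 1, "dp": [275, -100, 0], "yaw": 0},
    {"grip": 1, "dp": [318, -110, 0], "yaw": 0},
    {"grip": 1, "dp": [318, -110, 0], "yaw": 0},
  ],
)

```text
time_s: 5.95
tcp_pos: [0.5143, -0.3645, 0.2373]
eef_rot: [179.4, 0.8, -93.5]
contact_force: [-1.1, 1.5, -0.6]
gripper_width: 0.0876
```

Run:
```python
from h import *
s=get_state();print(s['joints'],s['tcp_pos'],s['eef_rot'],s['time_s'])
C=cam("wrist"); im=C[0][:,:,::-1].copy()
import numpy as np
a=np.linspace(0,2*np.pi,40)
for z in (.169,.135):
  for u in proj(C,np.c_[.5138+.018*np.cos(a),-.364+.018*np.sin(a),np.full(40,z)]): cv2.circle(im,tuple(int(v) for v in u),1,(0,0,255),-1)
cv2.imwrite("pics/w1.png",im)
```

```text
[-17.98455158  16.58634646  -3.35113725  -0.6325006  -70.83831341
  14.66644384] [ 0.51431442 -0.36445361  0.23730642] [179.39893901   0.77192134 -93.53381246] 5.95
```

View pics/w1.png

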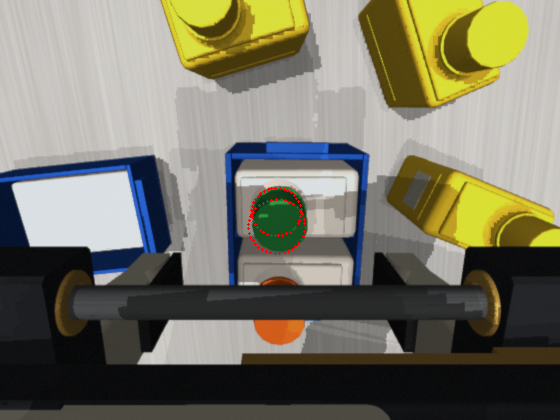

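Request:
apply_moves(
  commands=[
    {"grip": 1, "dp": [0, 0, 40], "yaw": 0},
    {"grip": 1, "dp": [0, 0, 75], "yaw": 0},
    {"grip": 1, "dp": [0, 0, 100], "yaw": 0},
    {"grip": 1, "dp": [0, 0, 100], "yaw": 0},
  ],
  newtons=35,
)

```text
time_s: 6.5
tcp_pos: [0.5128, -0.3587, 0.1359]
eef_rot: [179.3, 0.9, -93.3]
contact_force: [0.6, 0.1, 0.3]
gripper_width: 0.0877
```

Request:
apply_moves(
  commands=[
    {"grip": 0.3, "dp": [0, 0, 0], "yaw": 0},
    {"grip": 0.3, "dp": [0, 0, 0], "yaw": 0},
    {"grip": 0.3, "dp": [0, 0, 0], "yaw": 0},
    {"grip": 0.3, "dp": [0, 0, 0], "yaw": 0},
  ],
  newtons=35,
)

```text
time_s: 7.0
tcp_pos: [0.514, -0.3603, 0.1364]
eef_rot: [179.4, 0.9, -93.3]
contact_force: [0.1, 0.7, -0.8]
gripper_width: 0.0532
```

Request:
apply_moves(
  commands=[
    {"grip": 0, "dp": [2.5, 0, 0], "yaw": 0},
    {"grip": 0, "dp": [2.5, 0, 0], "yaw": 0},
    {"grip": 0, "dp": [2.5, 0, 0], "yaw": 0},
    {"grip": 0, "dp": [2.5, 0, 0], "yaw": 0},
  ],
  newtons=35,
)

```text
time_s: 7.5
tcp_pos: [0.5134, -0.3628, 0.1358]
eef_rot: [179.3, 0.9, -93.3]
contact_force: [-1.9, -0.7, 1.4]
gripper_width: 0.0352
```

Request:
apply_moves(
  commands=[
    {"grip": 0, "dp": [-0.2, 0.2, -15], "yaw": 0},
    {"grip": 0, "dp": [-0.6, 0.5, -40], "yaw": 0},
    {"grip": 0, "dp": [-1.1, 0.9, -70], "yaw": 0},
    {"grip": 0, "dp": [-1.6, 1.2, -100], "yaw": 0},
    {"grip": 0, "dp": [-2.2, 1.7, -140], "yaw": 0},
    {"grip": 0, "dp": [-3, 2.3, -190], "yaw": 0},
    {"grip": 0, "dp": [-3, 2.3, -190], "yaw": 0},
  ],
  newtons=35,
)

```text
time_s: 8.38
tcp_pos: [0.5151, -0.3633, 0.3311]
eef_rot: [179.8, 0.7, -93.3]
contact_force: [0.9, 0.2, -7.5]
gripper_width: 0.0355
```

Run:
```python
from h import *
s=get_state();print(s['joints'],s['tcp_pos'],s['eef_rot'],s['time_s'])
C=cam("side");cv2.imwrite("pics/s2.png",C[0][:,:,::-1])
```

```text
[-17.87380198  14.07354409   5.24683479  -0.62498151 -81.52578021
  14.69356627] [ 0.51509951 -0.36334188  0.33112562] [179.81519225   0.68692132 -93.27534598] 8.375
```

View pics/s2.png

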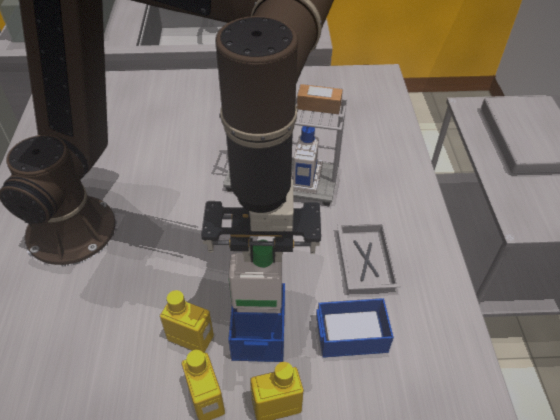

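```bash
cat > kin.py <<'E'
import numpy as np
from scipy.spatial.transform import Rotation as Ro
from scipy.optimize import least_squares
D=np.array([
[87.4971918,20.5927397,.631785338,-.0195479,-70.1347764,-16.5052706, .21973582,.63770488,.22559465,179.902993,-.0095812,-19.0147286],
[82.18060143,60.95700436,71.62457705,1.00703049,-97.31670108,-11.02722716,.33297543,.96668887,.20264833,-176.52030696,-.33052046,-19.01413449],
[99.95937837,-3.88831747,-37.86399985,2.47187424,-52.75832635,-30.40223418,.13753137,.39978357,.16960162,-176.167791,-.129069555,-19.0072023],
[118.98833035,-23.52969191,-52.16605203,3.20217856,-58.6817284,-49.3649222,.09131394,.26755753,.16041811,-176.146037,.174170841,-18.7699898],
[113.58014315,-11.55353617,-58.09705682,-.27699394,-42.37132838,-42.44413682,.09270217,.26399025,.0730756,-179.32800812,.87268634,-19.06174934],
[-17.98455158,16.58634646,-3.35113725,-.6325006,-70.83831341,14.66644384,.51431442,-.36445361,.23730642,179.39893901,.77192134,-93.53381246],
[-17.87380198,14.07354409,5.24683479,-.62498151,-81.52578021,14.69356627,.51509951,-.36334188,.33112562,179.81519225,.68692132,-93.27534598]])
def R(ax,d): return Ro.from_euler(ax,d,degrees=True).as_matrix()
SG=[1,1]
def fk(q,p,sg=None):
    s4,s6=sg or SG
    a1,d,h,L1,ex,ez,Lt=p[:7]
    A=R('z',q[0]); B=A@R('y',q[1]); C=A@R('y',q[1]-q[2]); W=C@R('x',s4*q[3])@R('y',-q[4]); 
    pos=A@[a1,d,h]+B@[0,0,L1]+C@[ex,0,ez]+W@[Lt,0,0]
    F=W@R('x',s6*q[5]) 
    # tool: z along F x
    M=np.array([[0,0,1],[0,-1,0],[1,0,0]],float)  # tool x->F z, y->-F y, z->F x
    return pos,F@M
P0=[.05,-.19,.35,.4,.4,0,.3]
if __name__=="__main__":
    for sg in [(1,1),(1,-1),(-1,1),(-1,-1)]:
        f=lambda p:np.concatenate([fk(r[:6],p,sg)[0]-r[6:9] for r in D])
        s=least_squares(f,P0)
        e=[]
        for r in D:
            Rm=Ro.from_euler('xyz',r[9:],degrees=True); Rf=fk(r[:6],s.x,sg)[1]
            e.append(np.round((Rm.inv()*Ro.from_matrix(Rf)).as_rotvec(degrees=True),1))
        print(sg,s.x.round(4),np.abs(s.fun).max().round(4)); print(e)
E
python3 kin.py
```

```text
(1, 1) [ 0.0211 -0.1971 -0.0226  0.5858  0.4574 -0.0181  0.1261] 0.0143
[array([  -0.,    0., -123.]), array([   1.7,   -1.7, -112.3]), array([   3.7,   -3.7, -147.7]), array([ -5.9,   5.9, 174.4]), array([  -0.4,    0.4, -175.3]), array([ -0.9,   0.9, -61.1]), array([ -0.9,   0.9, -60.8])]
(1, -1) [ 0.0211 -0.1971 -0.0226  0.5858  0.4574 -0.0181  0.1261] 0.0143
[array([ -0.,   0., -90.]), array([  1.2,  -1.8, -90.2]), array([  1.1,  -4.2, -87. ]), array([ -0.5,  -6. , -86.6]), array([ -0. ,   0.4, -90.4]), array([ -1.1,   0.7, -90.4]), array([ -1.2,   0.7, -90.2])]
(-1, 1) [ 0.007  -0.1915  0.2371  0.5938  0.4603 -0.0067  0.4025] 0.0069
[array([  -0.,   -0., -123.]), array([   0. ,   -0. , -112.1]), array([   0. ,    0. , -150.8]), array([ -0. ,   0. , 171.3]), array([  -0. ,   -0. , -174.9]), array([  0. ,  -0. , -60.7]), array([ -0. ,  -0. , -60.6])]
(-1, -1) [ 0.007  -0.1915  0.2371  0.5938  0.4603 -0.0067  0.4025] 0.0069
[array([ -0.,   0., -90.]), array([  0.,  -0., -90.]), array([  0.,   0., -90.]), array([ -0.,  -0., -90.]), array([ -0.,  -0., -90.]), array([  0.,  -0., -90.]), array([ -0.,  -0., -90.])]
```

```bash
cat > ik.py <<'E'
from kin import *
import kin
f=lambda p:np.concatenate([fk(r[:6],p,(-1,-1))[0]-r[6:9] for r in D])
P=least_squares(f,P0,loss='soft_l1',f_scale=.003).x
M9=R('z',90)
def FK(q):
    p,Rm=fk(q,P,(-1,-1)); return p,Rm@M9
lo=np.array([-176.03,-82.01,-58.28,-173.87,-174.79,-173.66]);hi=np.array([176.03,121.73,71.71,95.51,-.11,173.66])
def IK(pos,Rt,q0,w=.3):
    def g(q):
        p,Rm=FK(q); return np.r_[p-pos,w*Ro.from_matrix(Rm.T@Rt).as_rotvec()]
    s=least_squares(g,np.clip(q0,lo+.01,hi-.01),bounds=(lo,hi),x_scale=30.); 
    p,Rm=FK(s.x); return s.x,np.linalg.norm(p-pos),np.degrees(np.linalg.norm(Ro.from_matrix(Rm.T@Rt).as_rotvec()))
def leanR(az,th,a):
    # vertical tool with yaw a, then lean by th toward azimuth az
    R0=Ro.from_euler('xyz',[180,0,a],degrees=True)
    ax=np.array([np.sin(np.radians(az)),-np.cos(np.radians(az)),0])  # rotates -z toward az
    R1=Ro.from_rotvec(np.radians(th)*ax)
    Rm=(R1*R0).as_matrix()
    return Rm
E
python3 - <<'E'
from ik import *
for r in D: print((FK(r[:6])[0]-r[6:9]).round(4))
print(leanR(76,40,76)[:,2])
q0=D[6,:6]
for a in (76,-104):
  for th in (20,35,45,60,80):
    Rt=leanR(76,th,a); z=Rt[:,2]
    for nm,g in (("tray",np.array([.509,.177,.108])-.03*np.array([.24,.97,0])),("table",np.array([.449,-.065,.075])-.03*np.array([.24,.97,0]))):
        best=min((IK(g+.019*z,Rt,qq) for qq in ([30,20,0,0,-70,a+60],[30,20,0,-60,-70,a+60],[30,20,0,60,-70,a+60],[20,20,0,-60,-70,a-60])),key=lambda t:t[1]*100+t[2])
        print(a,th,nm,best[0].round(1),round(best[1],4),round(best[2],2))
E
```

```text
[-0.0004 -0.0011  0.0005]
[ 0.0001  0.0001 -0.0004]
[ 0.001  -0.0023 -0.0058]
[ 0.0009  0.0005 -0.0081]
[-0.0012  0.0019  0.0031]
[0.     0.0005 0.0023]
[0.0013 0.0001 0.0016]
[ 0.1555044   0.62369407 -0.76604444]
76 20 tray [ 26.6  11.9 -36.4 -29.5 -31.8 163.3] 0.0 0.0
76 20 table [  4.8  10.6 -40.2 -19.7 -35.8 173.7] 0.0142 8.28
76 35 tray [ 24.6  10.2 -38.7 -42.6 -29.7 173.7] 0.0184 8.97
76 35 table [  4.4   8.5 -40.7 -25.7 -36.1 173.7] 0.0375 20.17
76 45 tray [ 25.    8.2 -39.6 -46.2 -29.1 173.7] 0.0359 16.81
76 45 table [  3.9   7.  -40.8 -29.7 -36.9 173.7] 0.0544 27.88
76 60 tray [ 25.5   4.6 -41.2 -51.8 -28.3 173.7] 0.0637 28.29
76 60 table [  2.3   4.9 -40.6 -36.  -39.1 173.7] 0.0812 39.12
76 80 tray [ 28.3  -3.4 -46.2 -60.9 -24.  173.7] 0.1069 42.69
76 80 table [ -3.7   5.7 -37.  -44.9 -46.9 173.7] 0.1159 53.58
-104 20 tray [ 26.6  11.9 -36.4 -29.5 -31.8 -16.7] 0.0 0.0
-104 20 table [ -4.   14.7 -38.9 -33.4 -37.7  16.9] 0.0 0.0
-104 35 tray [ 16.9  15.  -41.1 -66.8 -32.4  26.9] 0.0 0.0
-104 35 table [-15.4  21.6 -37.4 -52.8 -46.   44.2] 0.0 0.0
-104 45 tray [ 10.6  19.8 -43.5 -85.  -40.2  50.6] 0.0 0.0
-104 45 table [-21.6  27.6 -35.8 -60.3 -53.8  56.7] 0.0 0.0
-104 60 tray [  2.7  30.2 -45.3 -97.9 -56.9  73.3] 0.0 0.0
-104 60 table [-28.5  37.8 -32.9 -66.2 -66.4  69.5] 0.0 0.0
-104 80 tray [  -3.4   47.5  -44.2 -100.9  -80.3   91.6] 0.0 0.0
-104 80 table [-33.1  52.2 -28.3 -69.5 -83.2  81. ] 0.0 0.0
```

Request:
apply_moves(
  commands=[
    {"grip": 0, "dp": [-20, 4, 0], "yaw": -0.08},
    {"grip": 0, "dp": [-60, 12, 0], "yaw": -0.23},
    {"grip": 0, "dp": [-105, 21, 0], "yaw": -0.4},
    {"grip": 0, "dp": [-150, 30, 0], "yaw": -0.57},
    {"grip": 0, "dp": [-195, 39, 0], "yaw": -0.74},
    {"grip": 0, "dp": [-240, 48, 0], "yaw": -0.91},
    {"grip": 0, "dp": [-285, 57, 0], "yaw": -1.08},
    {"grip": 0, "dp": [-325, 65, 0], "yaw": -1.23},
    {"grip": 0, "dp": [-350, 70, 0], "yaw": -1.34},
    {"grip": 0, "dp": [-356, 71.6, 0], "yaw": -1.388},
    {"grip": 0, "dp": [-356, 71.6, 0], "yaw": -1.388},
  ],
)

```text
time_s: 9.8
tcp_pos: [0.4618, -0.003, 0.331]
eef_rot: [-179.3, 0.9, -13.8]
contact_force: [1.0, 0.7, -6.7]
gripper_width: 0.0353
```

Request:
apply_moves(
  commands=[
    {"grip": 0, "dp": [0.6, 0.4, 35], "yaw": 0},
    {"grip": 0, "dp": [1.3, 1.0, 80], "yaw": 0},
    {"grip": 0, "dp": [2.0, 1.5, 125], "yaw": 0},
    {"grip": 0, "dp": [2.6, 2, 165], "yaw": 0},
    {"grip": 0, "dp": [2.9, 2.2, 188], "yaw": 0},
    {"grip": 0, "dp": [3, 2.3, 196], "yaw": 0},
    {"grip": 0, "dp": [3, 2.3, 196], "yaw": 0},
  ],
)

```text
time_s: 10.68
tcp_pos: [0.463, -0.0035, 0.136]
eef_rot: [-179.3, 0.8, -13.8]
contact_force: [0.2, 0.4, -5.4]
gripper_width: 0.0356
```

Request:
apply_moves(
  commands=[
    {"grip": 0, "dp": [0, 0, 1], "yaw": 0},
    {"grip": 0, "dp": [0, 0, 2], "yaw": 0},
    {"grip": 0, "dp": [0, 0, 2], "yaw": 0},
  ],
)

```text
time_s: 11.05
tcp_pos: [0.463, -0.0028, 0.1345]
eef_rot: [-179.2, 0.7, -13.8]
contact_force: [0.6, -0.7, -6.8]
gripper_width: 0.0357
```

Request:
apply_moves(
  commands=[
    {"grip": 0, "dp": [0, 0, 1], "yaw": 0},
    {"grip": 0, "dp": [0, 0, 2], "yaw": 0},
    {"grip": 0, "dp": [0, 0, 3], "yaw": 0},
    {"grip": 0, "dp": [0, 0, 3], "yaw": 0},
  ],
)

```text
time_s: 11.55
tcp_pos: [0.4634, -0.0027, 0.1315]
eef_rot: [-179.3, 0.7, -13.7]
contact_force: [-0.3, 0.0, -0.9]
gripper_width: 0.0354
```

Request:
apply_moves(
  commands=[
    {"grip": 0.55, "dp": [0, 0, 1], "yaw": 0},
    {"grip": 0.6, "dp": [0, 0, 1], "yaw": 0},
    {"grip": 0.7, "dp": [0, 0, 1], "yaw": 0},
    {"grip": 0.8, "dp": [0, 0, 1], "yaw": 0},
    {"grip": 0.8, "dp": [0, 0, 1], "yaw": 0},
  ],
)

```text
time_s: 12.18
tcp_pos: [0.4628, -0.0029, 0.13]
eef_rot: [-179.3, 0.8, -13.8]
contact_force: [-0.0, 0.4, 0.4]
gripper_width: 0.0696
```

Request:
apply_moves(
  commands=[
    {"grip": 1, "dp": [0, 0, -40], "yaw": 0},
    {"grip": 1, "dp": [0, 0, -90], "yaw": 0},
    {"grip": 1, "dp": [0, 0, -145], "yaw": 0},
    {"grip": 1, "dp": [0, 0, -150], "yaw": 0},
  ],
)

```text
time_s: 12.68
tcp_pos: [0.4663, -0.0049, 0.2842]
eef_rot: [-179.1, 0.4, -13.7]
contact_force: [0.2, -0.5, -0.9]
gripper_width: 0.0875
```

Run:
```python
from h import *
s=get_state();print(s['joints'],s['tcp_pos'],s['eef_rot'],s['time_s'])
for n in ("side","wrist","top"):
  C=cam(n);cv2.imwrite(f"pics/{n}3.png",C[0][:,:,::-1])
```

```text
[ 22.80406347  -1.54449846 -18.432273    -1.0332795  -72.87745934
  53.75019712] [ 0.4663038  -0.00490676  0.28421534] [-179.06536302    0.39739929  -13.74469679] 12.675
```

View pics/side3.png

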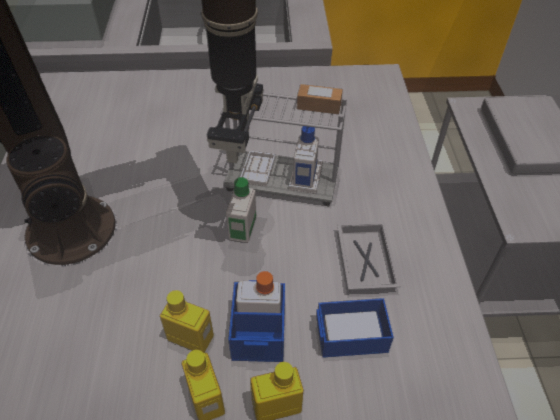

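View pics/wrist3.png

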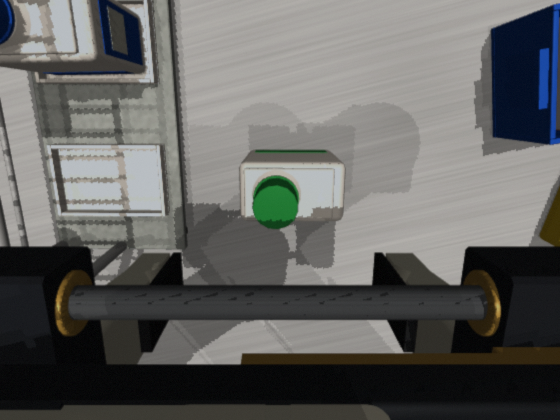

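Run:
```python
import cv2
im=cv2.imread("pics/wrist3.png")
cv2.imwrite("pics/w3c.png",cv2.resize(im[120:260,30:200],None,fx=4,fy=4,interpolation=cv2.INTER_CUBIC))
cv2.imwrite("pics/w3b.png",cv2.resize(im[130:250,220:370],None,fx=4.5,fy=4.5,interpolation=cv2.INTER_CUBIC))
```

```text
(no output)
```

View pics/w3c.png

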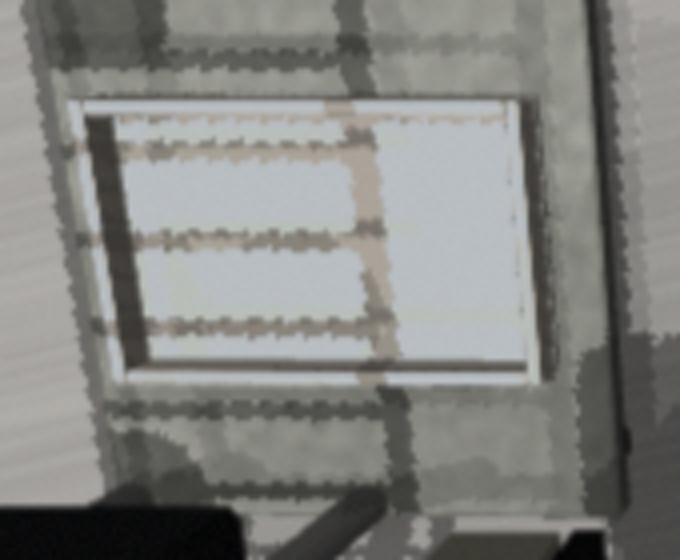

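View pics/w3b.png

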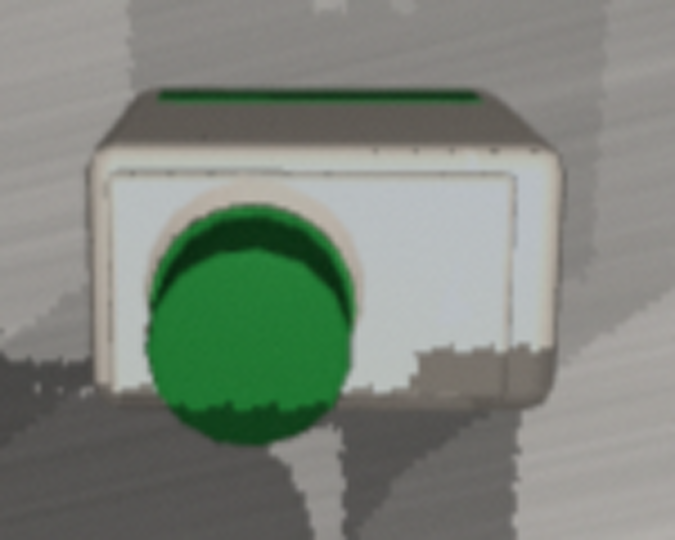

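Run:
```python
from h import *
from scipy.optimize import least_squares
s=get_state();c=capture("wrist")
T=np.eye(4);T[:3,:3]=Ro.from_euler('xyz',s['eef_rot'],degrees=True).as_matrix();T[:3,3]=s['tcp_pos']
T=T@np.array(c["T_tool_cam"]);C=(c["color"],np.array(c["camera_matrix"]),T[:3,:3],T[:3,3])
uv=np.array([[70,100],[522,98],[545,382],[115,384]])/4+[30,120]
Q=ray(C,uv,.047);print(Q.round(4)); print([np.linalg.norm(Q[i]-Q[(i+1)%4]).round(4) for i in range(4)])
M=np.array([[.06,-.039],[-.06,-.039],[-.06,.039],[.06,.039]])
def f(p):
    c_,s_=np.cos(p[2]),np.sin(p[2]); return (np.c_[p[0]+c_*M[:,0]-s_*M[:,1],p[1]+s_*M[:,0]+c_*M[:,1]]-Q[:,:2]).ravel()
r=least_squares(f,[.51,.18,1.33]);print("tray",r.x,np.degrees(r.x[2]),f(r.x).round(4))
B=lambda p:ray(C,np.array(p)/4.5+[220,130],.164)
print("cap top",B([[250,345]]),"dia",np.diff(B([[148,345],[352,345]])[:,:2],axis=0))
E2=ray(C,np.array([[100,148],[553,150]])/4.5+[220,130],.110);d=E2[0]-E2[1];print("edge",E2,np.degrees(np.arctan2(d[1],d[0])),np.linalg.norm(d))
E3=ray(C,np.array([[93,270],[562,270]])/4.5+[220,130],.106);print(E3,E3.mean(0))
```

```text
[[0.5552 0.2222 0.047 ]
 [0.5277 0.107  0.047 ]
 [0.4532 0.1256 0.047 ]
 [0.4804 0.2413 0.047 ]]
[np.float64(0.1184), np.float64(0.0769), np.float64(0.1189), np.float64(0.0772)]
tray [0.50409868 0.17400992 1.33389296] 76.42643683328826 [ 0.0009  0.001   0.0002 -0.0004 -0.0011 -0.0008 -0.0001  0.0002]
cap top [[ 0.46479227 -0.0027499   0.164     ]] dia [[-0.00803637 -0.03341436]]
edge [[ 0.49655743  0.02062813  0.11      ]
 [ 0.47537181 -0.06519307  0.11      ]] 76.13333633781718 0.08839744288664753
[[ 0.47260739  0.02904324  0.106     ]
 [ 0.45044537 -0.06285583  0.106     ]] [ 0.46152638 -0.01690629  0.106     ]
```

```bash
cat > sim.py <<'E'
from ik import *
def lean(Rm): return np.degrees(np.arccos(-Rm[2,2]))
if __name__=="__main__":
    # calibrate w on previous: from (0.3051,.8852,.2196) push 150
    R0=Ro.from_euler('xyz',[179.6,0,-19.0],degrees=True).as_matrix()
    for w in (.05,.1,.2,.3,.5,1):
        q,_,_=IK(np.array([.3051,.8852,.2196])+R0@[0,-.15,0],R0,D[1,:6],w); p,Rm=FK(q); print(w,p.round(3),lean(Rm).round(1),q.round(0))
    q,_,_=IK(np.array([.09131394,.26755753,.16041811])+Ro.from_euler('xyz',[-176.1,.2,-18.8],degrees=True).as_matrix()@[0,.04,.11],Ro.from_euler('xyz',[-176.1,.2,-18.8],degrees=True).as_matrix(),D[4,:6],.2);p,Rm=FK(q);print(p,lean(Rm),q)
E
python3 sim.py
```

```text
0.05 [0.353 1.026 0.218] 12.8 [ 82.  61.  72.   2. -88. -11.]
0.1 [0.352 1.022 0.217] 12.3 [ 82.  61.  72.   2. -89. -11.]
0.2 [0.348 1.01  0.212] 10.3 [ 82.  61.  72.   2. -91. -11.]
0.3 [0.344 0.997 0.207] 8.1 [ 82.  61.  72.   2. -93. -11.]
0.5 [0.336 0.976 0.199] 4.7 [ 82.  61.  72.   1. -96. -11.]
1 [0.33  0.956 0.192] 1.3 [ 82.  62.  72.   0. -99. -11.]
[0.08506419 0.25021001 0.05902759] 3.6924819398523403 [112.25408757  -6.77700606 -58.28        -3.92075486 -41.2044149
 -38.03581606]
```

Request:
apply_moves(
  commands=[
    {"grip": 1, "dp": [-5, 0, -55], "yaw": 0.15},
    {"grip": 1, "dp": [-20, -10, -110], "yaw": 0.32},
    {"grip": 1, "dp": [-50, -50, -120], "yaw": 0.5},
    {"grip": 1, "dp": [-85, -95, -120], "yaw": 0.68},
    {"grip": 1, "dp": [-120, -140, -120], "yaw": 0.86},
    {"grip": 1, "dp": [-150, -174, -120], "yaw": 1.04},
    {"grip": 1, "dp": [-175, -226, -120], "yaw": 1.22},
    {"grip": 1, "dp": [-200, -278, -120], "yaw": 1.4},
    {"grip": 1, "dp": [-225, -330, -120], "yaw": 1.576},
    {"grip": 1, "dp": [-252, -384, -110], "yaw": 1.576},
    {"grip": 1, "dp": [-280, -438, -90], "yaw": 1.576},
    {"grip": 1, "dp": [-307, -490, -70], "yaw": 1.576},
  ],
)

```text
time_s: 14.38
tcp_pos: [0.285, 0.5347, 0.3612]
eef_rot: [179.2, 0.6, -104.1]
contact_force: [1.0, -0.4, 0.0]
gripper_width: 0.0878
```

Request:
apply_moves(
  commands=[
    {"grip": 1, "dp": [-50, 25, 30], "yaw": 0},
    {"grip": 1, "dp": [-100, 50, 60], "yaw": 0},
    {"grip": 1, "dp": [-155, 75, 80], "yaw": 0},
    {"grip": 1, "dp": [-210, 95, 90], "yaw": 0},
    {"grip": 1, "dp": [-270, 100, 100], "yaw": 0},
    {"grip": 1, "dp": [-332, 100, 100], "yaw": 0},
    {"grip": 1, "dp": [-394, 100, 100], "yaw": 0},
    {"grip": 1, "dp": [-600, 100, 100], "yaw": 0},
    {"grip": 1, "dp": [-800, 100, 100], "yaw": 0},
    {"grip": 1, "dp": [-800, 100, 100], "yaw": 0},
  ],
)

```text
time_s: 15.62
tcp_pos: [0.2865, 0.977, 0.2202]
eef_rot: [179.7, 3.9, -104.1]
contact_force: [0.6, -0.4, 1.2]
gripper_width: 0.0871
```

```bash
python3 -c "
from plant import get_state
s=get_state();print(s['joints'],s['tcp_pos'],s['eef_rot'],s['time_s'])"
```

```text
[ 84.61976947  59.79924765  71.62921286   0.27898043 -97.87675713
 -98.65621185] [0.2864923  0.97700891 0.2202422 ] [ 179.67464862    3.94939064 -104.09542972] 15.625
```

Request:
apply_moves(
  commands=[
    {"grip": 1, "dp": [-62, 0, 0], "yaw": 0},
  ],
)

```text
time_s: 15.75
tcp_pos: [0.2906, 0.9989, 0.2127]
eef_rot: [180.0, 6.7, -104.1]
contact_force: [-0.4, 0.2, 0.4]
gripper_width: 0.0878
```

Request:
apply_moves(
  commands=[
    {"grip": 1, "dp": [-62, 0, 0], "yaw": 0},
  ],
)

```text
time_s: 15.88
tcp_pos: [0.2941, 1.02, 0.2051]
eef_rot: [-179.7, 9.2, -104.1]
contact_force: [0.8, -0.1, -0.2]
gripper_width: 0.0875
```

Request:
apply_moves(
  commands=[
    {"grip": 1, "dp": [-62, 0, 0], "yaw": 0},
  ],
)

```text
time_s: 16.0
tcp_pos: [0.2976, 1.04, 0.1997]
eef_rot: [-179.4, 11.8, -104.1]
contact_force: [-0.1, -0.5, 0.0]
gripper_width: 0.0878
```

Request:
apply_moves(
  commands=[
    {"grip": 1, "dp": [-61, 12, 0], "yaw": 0},
  ],
)

```text
time_s: 16.12
tcp_pos: [0.2911, 1.0616, 0.1975]
eef_rot: [-179.0, 14.3, -104.1]
contact_force: [-0.4, -0.4, -0.7]
gripper_width: 0.0877
```

Request:
apply_moves(
  commands=[
    {"grip": 1, "dp": [-61, 12, 0], "yaw": 0},
  ],
)

```text
time_s: 16.25
tcp_pos: [0.2821, 1.083, 0.1976]
eef_rot: [-178.8, 16.9, -104.0]
contact_force: [0.5, -0.6, 0.0]
gripper_width: 0.0879
```

Request:
apply_moves(
  commands=[
    {"grip": 1, "dp": [-61, 12, 0], "yaw": 0},
  ],
)

```text
time_s: 16.38
tcp_pos: [0.2744, 1.103, 0.2005]
eef_rot: [-178.5, 19.5, -103.9]
contact_force: [0.4, 0.4, -0.4]
gripper_width: 0.0874
```

Request:
apply_moves(
  commands=[
    {"grip": 1, "dp": [-61, 12, 0], "yaw": 0},
  ],
)

```text
time_s: 16.5
tcp_pos: [0.267, 1.1219, 0.2061]
eef_rot: [-178.3, 22.0, -103.8]
contact_force: [0.3, -0.7, -0.2]
gripper_width: 0.0878
```

```bash
python3 -c "
from plant import get_state
s=get_state();print(s['joints'],s['tcp_pos'],s['eef_rot'],s['time_s'])"
```

```text
[  88.178291     63.38059976   71.69543336    6.32701562  -77.118807
 -102.61477147] [0.26704541 1.12193978 0.206066  ] [-178.28481353   22.04506039 -103.84566468] 16.5
```

Request:
apply_moves(
  commands=[
    {"grip": 1, "dp": [-30, -55, 0], "yaw": 0},
  ],
)

```text
time_s: 16.62
tcp_pos: [0.3129, 1.1174, 0.21]
eef_rot: [-178.1, 23.3, -103.3]
contact_force: [0.8, -0.5, 0.3]
gripper_width: 0.0875
```

Request:
apply_moves(
  commands=[
    {"grip": 1, "dp": [-30, -55, 0], "yaw": 0},
  ],
)

```text
time_s: 16.75
tcp_pos: [0.3728, 1.1069, 0.217]
eef_rot: [-177.8, 24.7, -103.6]
contact_force: [1.4, 0.6, -0.7]
gripper_width: 0.0877
```

Request:
apply_moves(
  commands=[
    {"grip": 1, "dp": [-40, -45, 0], "yaw": 0},
  ],
)

```text
time_s: 16.88
tcp_pos: [0.4174, 1.1017, 0.225]
eef_rot: [-177.3, 26.6, -103.7]
contact_force: [0.1, 0.6, 0.3]
gripper_width: 0.0876
```

Request:
apply_moves(
  commands=[
    {"grip": 1, "dp": [-40, -45, 0], "yaw": 0},
  ],
)

```text
time_s: 17.0
tcp_pos: [0.4561, 1.097, 0.2331]
eef_rot: [-176.7, 28.4, -103.6]
contact_force: [0.4, 0.7, -0.8]
gripper_width: 0.0874
```

```bash
python3 -c "
from plant import get_state
s=get_state();print(s['joints'],s['tcp_pos'],s['eef_rot'],s['time_s'])"
```

```text
[ 77.97256602  62.47704464  71.69885801   4.21549182 -70.92114818
 -92.72652314] [0.4561428  1.09696645 0.23311307] [-176.7427569    28.43368875 -103.55485591] 17.0
```

Request:
apply_moves(
  commands=[
    {"grip": 1, "dp": [-58, 22, 0], "yaw": 0},
  ],
)

```text
time_s: 17.12
tcp_pos: [0.4412, 1.1157, 0.2459]
eef_rot: [-176.1, 30.6, -103.8]
contact_force: [-0.0, 0.5, 0.7]
gripper_width: 0.0876
```

Request:
apply_moves(
  commands=[
    {"grip": 1, "dp": [-58, 22, 0], "yaw": 0},
  ],
)

```text
time_s: 17.25
tcp_pos: [0.4095, 1.1397, 0.2594]
eef_rot: [-175.6, 32.8, -103.3]
contact_force: [-0.9, 0.8, -0.4]
gripper_width: 0.0875
```

Request:
apply_moves(
  commands=[
    {"grip": 1, "dp": [-62, 0, 0], "yaw": 0},
  ],
)

```text
time_s: 17.38
tcp_pos: [0.401, 1.1545, 0.2758]
eef_rot: [-175.0, 35.2, -102.7]
contact_force: [-0.4, -0.5, -0.1]
gripper_width: 0.0872
```

Request:
apply_moves(
  commands=[
    {"grip": 1, "dp": [-62, 0, 0], "yaw": 0},
  ],
)

```text
time_s: 17.5
tcp_pos: [0.4017, 1.1648, 0.296]
eef_rot: [-174.3, 37.6, -102.5]
contact_force: [0.1, -0.7, 0.2]
gripper_width: 0.0876
```

```bash
python3 -c "
from plant import get_state
s=get_state();print(s['joints'],s['tcp_pos'],s['eef_rot'],s['time_s'])"
```

```text
[ 82.51923901  61.85152653  71.65627838   9.86302117 -63.02801391
 -98.53962741] [0.40174282 1.16477559 0.29603653] [-174.27510597   37.63239053 -102.51319669] 17.5
```

```bash
cat > ori.py <<'E'
from h import *
def ori(e):
    R=Ro.from_euler('xyz',e,degrees=True).as_matrix(); z=R[:,2]
    az=np.degrees(np.arctan2(z[1],z[0])); lean=np.degrees(np.arccos(-z[2]))
    # yaw (rad) about tool z making y_tool horizontal
    # y' = cos*y - sin*x ; z comp zero -> tan = y_z/x_z
    k=np.arctan(R[2,1]/R[2,0]); return az,lean,k
if __name__=="__main__":
    for e in ([-179.4,11.8,-104.1],[-178.3,22.0,-103.8],[-177.8,24.7,-103.6],[-176.7,28.4,-103.6],[-175.6,32.8,-103.3],[-174.3,37.6,-102.5]):
        print(np.round(ori(e),3))
E
python3 ori.py
```

```text
[7.2968e+01 1.1815e+01 5.0000e-02]
[71.67  22.062  0.073]
[71.147 24.792  0.083]
[69.488 28.575  0.106]
[68.616 33.061  0.118]
[68.209 37.966  0.128]
```

```bash
cat > d.py <<'E'
import sys
from h import *
s=get_state();R=Ro.from_euler('xyz',s['eef_rot'],degrees=True).as_matrix()
t=np.array([float(v) for v in sys.argv[1:4]])
print("pose",s['tcp_pos'].round(4),s['eef_rot'].round(2),"dp",(R.T@(t-s['tcp_pos'])*1000).round(1),s['time_s'])
E
python3 d.py -.19 1.08 .3;python3 d.py -.1 1.08 .3
```

```text
pose [0.4017 1.1648 0.296 ] [-174.28   37.63 -102.51] dp [ 164.7  543.4 -187.1] 17.5
pose [0.4017 1.1648 0.296 ] [-174.28   37.63 -102.51] dp [ 149.2  457.1 -166.5] 17.5
```

Request:
apply_moves(
  commands=[
    {"grip": 1, "dp": [16, 54, -19], "yaw": 0},
    {"grip": 1, "dp": [33, 109, -37], "yaw": 0},
    {"grip": 1, "dp": [49, 163, -56], "yaw": 0},
    {"grip": 1, "dp": [66, 217, -75], "yaw": 0},
    {"grip": 1, "dp": [82, 272, -94], "yaw": 0},
    {"grip": 1, "dp": [99, 326, -112], "yaw": 0},
    {"grip": 1, "dp": [115, 380, -131], "yaw": 0},
    {"grip": 1, "dp": [132, 435, -150], "yaw": 0},
    {"grip": 1, "dp": [148, 489, -168], "yaw": 0},
    {"grip": 1, "dp": [165, 543, -187], "yaw": 0},
  ],
)

```text
time_s: 18.75
tcp_pos: [-0.1894, 1.0793, 0.3012]
eef_rot: [-174.4, 37.6, -102.7]
contact_force: [-0.1, -0.2, 0.2]
gripper_width: 0.0873
```

```bash
python3 d.py -.25 1.24 .3;  python3 -c "
from ori import *
s=get_state();print(ori(s['eef_rot']),s['joints'])"
```

```text
pose [-0.1894  1.0793  0.3012] [-174.41   37.61 -102.68] dp [-112.9  102.6   78.9] 18.75
(np.float64(68.20905485464925), np.float64(37.957898113465994), np.float64(0.1257761558646162)) [ 117.48882755   43.85767864   25.9936153    36.61504413  -51.40718915
 -150.1522554 ]
```

Request:
apply_moves(
  commands=[
    {"grip": 1, "dp": [-38, 34, 26], "yaw": 0},
    {"grip": 1, "dp": [-76, 68, 53], "yaw": 0},
    {"grip": 1, "dp": [-113, 102, 79], "yaw": 0},
  ],
)

```text
time_s: 19.12
tcp_pos: [-0.231, 1.1918, 0.2939]
eef_rot: [-175.1, 39.4, -102.5]
contact_force: [-10.0, -12.7, 31.9]
gripper_width: 0.0878
```

Request:
apply_moves(
  commands=[
    {"grip": 1, "dp": [-40, 36, 28], "yaw": 0},
  ],
)

```text
time_s: 19.25
tcp_pos: [-0.2405, 1.2101, 0.2594]
eef_rot: [-175.1, 40.4, -101.7]
contact_force: [0.0, -0.2, -2.6]
gripper_width: 0.0878
```

Request:
apply_moves(
  commands=[
    {"grip": 1, "dp": [-40, 36, 28], "yaw": 0},
  ],
)

```text
time_s: 19.38
tcp_pos: [-0.251, 1.2294, 0.2621]
eef_rot: [-176.6, 43.3, -101.9]
contact_force: [0.3, 0.2, 1.3]
gripper_width: 0.0876
```

```bash
python3 -c "
from ori import *
s=get_state();print(ori(s['eef_rot']),s['joints'])"
```

```text
(np.float64(73.12650335039032), np.float64(43.44511879053622), np.float64(0.0629815376839269)) [ 117.39537286   69.14125068   71.60393426   32.74054304  -62.56369491
 -138.18256159]
```

Run:
```python
from h import *
for n in ("side","wrist"):
  C=cam(n);cv2.imwrite(f"pics/{n}4.png",C[0][:,:,::-1])
  if n=="side": print(proj(C,[[-.25,1.23,.26],[-.23,1.19,.29]]))
```

```text
[[ 53.28822386 -59.5157291 ]
 [ 53.63908132 -63.6222781 ]]
```

View pics/side4.png

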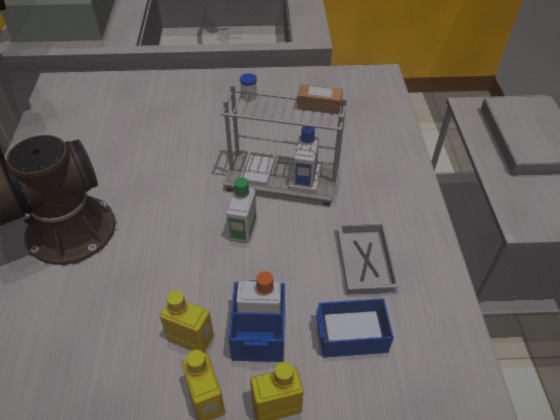

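View pics/wrist4.png

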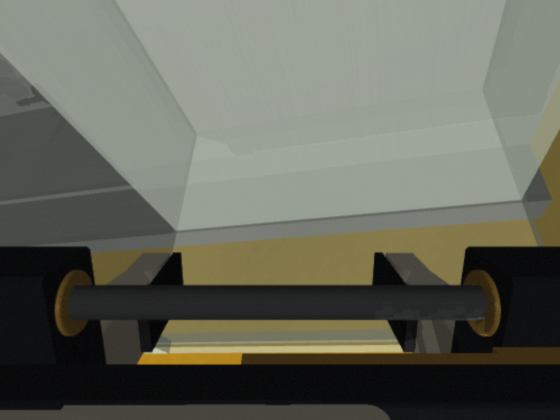

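```bash
cat > path.py <<'E'
from ik import *
from plant import get_state
s=get_state(); q=np.array(s['joints']); 
R0=Ro.from_euler('xyz',s['eef_rot'],degrees=True).as_matrix()
Rt=R0@R('z',np.degrees(.063)); z=Rt[:,2]; print("z",z.round(4),"y",Rt[:,1].round(4),"x",Rt[:,0].round(4))
b=np.array([np.cos(np.radians(73.1)),np.sin(np.radians(73.1)),0])
ctr=np.array([.4615,-.0165,0]); g=ctr-.018*b+[0,0,.09]; T=g+.019*z
print("TCP grasp",T.round(4),"pre",(T-.12*z).round(4))
tr=np.array([.505,.174,.033]); Tt=tr-.018*b+[0,0,.09]+.019*z
W=[np.array(s['tcp_pos']),np.array([-.19,1.08,.32]),np.array([0.05,.80,.42]),np.array([.15,.55,.45]),np.array([.27,.25,.45]),np.array([.36,.05,.42]),np.array([.40,-.13,.30]),T-.12*z,T,T+[0,0,.05],Tt+[0,0,.03],Tt,Tt-.1*z]
for i in range(len(W)-1):
    for f in np.linspace(0,1,6)[1:]:
        p=W[i]*(1-f)+W[i+1]*f; q,e,r=IK(p,Rt,q)
    print(W[i+1].round(3),q.round(0),round(e,4),round(r,2))
E
python3 path.py
```

```text
z [ 0.1998  0.6562 -0.7276] y [-0.9569  0.2903 -0.001 ] x [-0.2105 -0.6965 -0.686 ]
TCP grasp [ 0.4601 -0.0213  0.0762] pre [ 0.4361 -0.1     0.1635]
[-0.19  1.08  0.32] [ 121.   40.   30.   38.  -55. -153.] 0.0 0.0
[0.05 0.8  0.42] [ 114.    5.   -9.   37.  -48. -150.] 0.0 0.0
[0.15 0.55 0.45] [ 117.  -24.  -28.   34.  -57. -145.] 0.0 0.0
[0.27 0.25 0.45] [  86.  -50.  -33.   10.  -64. -104.] 0.0004 0.09
[0.36 0.05 0.42] [ 110.  -79.  -26.   25. -105. -112.] 0.0 0.0
[ 0.4  -0.13  0.3 ] [ 102.  -82.  -26.   26. -120. -104.] 0.0729 15.14
[ 0.436 -0.1    0.163] [  87.  -82.  -55.   26.  -91. -105.] 0.0987 23.72
[ 0.46  -0.021  0.076] [ 100.  -82.  -58.   28.  -95. -116.] 0.124 22.14
[ 0.46  -0.021  0.126] [  97.  -82.  -58.   29.  -91. -114.] 0.099 21.23
[0.504 0.169 0.139] [ 125.  -82.  -58.   40.  -99. -136.] 0.0995 16.76
[0.504 0.169 0.109] [ 126.  -82.  -58.   39. -102. -137.] 0.1161 17.17
[0.484 0.104 0.182] [ 111.  -82.  -58.   37.  -91. -126.] 0.0745 16.83
```

```bash
sed -i 's/^W=.*/W=[np.array(s["tcp_pos"]),np.array([-.19,1.08,.32]),np.array([.2,1.0,.42]),np.array([.5,.8,.45]),np.array([.65,.5,.45]),np.array([.65,.15,.45]),np.array([.52,-.1,.35]),T-.12*z,T,T+[0,0,.05],Tt+[0,0,.03],Tt,Tt-.1*z]/' path.py; python3 path.py
```

```text
z [ 0.1998  0.6562 -0.7276] y [-0.9569  0.2903 -0.001 ] x [-0.2105 -0.6965 -0.686 ]
TCP grasp [ 0.4601 -0.0213  0.0762] pre [ 0.4361 -0.1     0.1635]
[-0.19  1.08  0.32] [ 121.   40.   30.   38.  -55. -153.] 0.0 0.0
[0.2  1.   0.42] [  96.   26.   19.   22.  -45. -123.] 0.0 0.0
[0.5  0.8  0.45] [ 68.  19.  13.  -5. -41. -83.] 0.0 0.0
[0.65 0.5  0.45] [ 41.  12.   4. -30. -47. -44.] 0.0 0.0
[0.65 0.15 0.45] [  8.   9.  -1. -43. -66. -12.] 0.0 0.0
[ 0.52 -0.1   0.35] [-20.  10. -12. -45. -76.  17.] 0.0 0.0
[ 0.436 -0.1    0.163] [-23.  16. -32. -52. -60.  41.] 0.0 0.0
[ 0.46  -0.021  0.076] [-13.  22. -41. -67. -48.  53.] 0.0 0.0
[ 0.46  -0.021  0.126] [-13.  17. -39. -62. -51.  44.] 0.0 0.0
[0.504 0.169 0.139] [ 14.  12. -43. -78. -37.  36.] 0.0 0.0
[0.504 0.169 0.109] [ 14.  16. -45. -85. -36.  44.] 0.0 0.0
[0.484 0.104 0.182] [  5.   8. -40. -65. -45.  28.] 0.0 0.0
```

```bash
cat > way.py <<'E'
# print rows (dp) for waypoints spaced <=step mm
import sys,json
from h import *
def rows(W,step=58):
    s=get_state();R=Ro.from_euler('xyz',s['eef_rot'],degrees=True).as_matrix(); p=np.array(s['tcp_pos']);o=p.copy()
    for w in W:
        w=np.array(w);n=int(np.ceil(np.linalg.norm(w-p)*1000/step))
        for i in range(1,n+1): print((R.T@(p+(w-p)*i/n-o)*1000).round(0).astype(int).tolist(),end=' ')
        print('|',w); p=w
if __name__=="__main__": rows(json.loads(sys.argv[1]),float(sys.argv[2]) if len(sys.argv)>2 else 58)
E
python3 way.py "[[-0.19,1.08,0.32],[0.2,1.0,0.42]]"
```

```text
[19, -33, -43] [38, -66, -86] [56, -99, -129] | [-0.19  1.08  0.32]
[48, -149, -135] [39, -199, -140] [30, -249, -146] [21, -299, -152] [13, -350, -158] [4, -400, -164] [-5, -450, -170] [-13, -500, -176] | [0.2  1.   0.42]
```

Request:
apply_moves(
  commands=[
    {"grip": 1, "dp": [19, -33, -43], "yaw": 0.03},
    {"grip": 1, "dp": [38, -66, -86], "yaw": 0.063},
    {"grip": 1, "dp": [56, -99, -129], "yaw": 0.063},
    {"grip": 1, "dp": [48, -149, -135], "yaw": 0.063},
    {"grip": 1, "dp": [39, -199, -140], "yaw": 0.063},
    {"grip": 1, "dp": [30, -249, -146], "yaw": 0.063},
    {"grip": 1, "dp": [21, -299, -152], "yaw": 0.063},
    {"grip": 1, "dp": [13, -350, -158], "yaw": 0.063},
    {"grip": 1, "dp": [4, -400, -164], "yaw": 0.063},
    {"grip": 1, "dp": [-5, -450, -170], "yaw": 0.063},
    {"grip": 1, "dp": [-13, -500, -176], "yaw": 0.063},
  ],
)

```text
time_s: 20.85
tcp_pos: [0.2024, 0.9972, 0.4278]
eef_rot: [179.8, 43.7, -107.1]
contact_force: [0.0, 0.8, -0.8]
gripper_width: 0.0876
```

```bash
python3 -c "
from ori import *
s=get_state();print(ori(s['eef_rot']),s['joints'],s['tcp_pos'])";python3 way.py "[[0.5,0.8,0.45],[0.65,0.5,0.45]]"
```

```text
(np.float64(73.23273315173122), np.float64(43.6663742931307), np.float64(-0.003919620499525351)) [  93.73108153   26.52897827   12.67437701   23.82859298  -36.76072673
 -124.84229993] [0.20239597 0.9971505  0.42781229]
[8, -49, -12] [17, -98, -25] [25, -147, -37] [33, -195, -50] [41, -244, -62] [50, -293, -75] [58, -342, -87] | [0.5  0.8  0.45]
[87, -381, -115] [116, -419, -143] [146, -457, -171] [175, -496, -199] [204, -534, -227] [233, -573, -256] | [0.65 0.5  0.45]
```

Request:
apply_moves(
  commands=[
    {"grip": 1, "dp": [8, -49, -12], "yaw": 0},
    {"grip": 1, "dp": [17, -98, -25], "yaw": 0},
    {"grip": 1, "dp": [25, -147, -37], "yaw": 0},
    {"grip": 1, "dp": [33, -195, -50], "yaw": 0},
    {"grip": 1, "dp": [41, -244, -62], "yaw": 0},
    {"grip": 1, "dp": [58, -310, -87], "yaw": 0},
    {"grip": 1, "dp": [87, -355, -115], "yaw": 0},
    {"grip": 1, "dp": [116, -400, -143], "yaw": 0},
    {"grip": 1, "dp": [146, -450, -171], "yaw": 0},
    {"grip": 1, "dp": [175, -496, -199], "yaw": 0},
    {"grip": 1, "dp": [204, -534, -227], "yaw": 0},
    {"grip": 1, "dp": [233, -573, -256], "yaw": 0},
  ],
)

```text
time_s: 22.35
tcp_pos: [0.6485, 0.4987, 0.4516]
eef_rot: [-179.9, 43.7, -106.9]
contact_force: [0.1, 0.3, 0.0]
gripper_width: 0.0878
```

```bash
python3 way.py "[[0.65,0.15,0.45],[0.55,-0.10,0.36]]"
```

```text
[35, -15, -33] [69, -29, -65] [104, -44, -98] [138, -59, -131] [173, -73, -163] [208, -88, -196] [242, -103, -229] | [0.65 0.15 0.45]
[293, -98, -253] [345, -94, -277] [396, -89, -301] [447, -84, -325] [498, -80, -349] | [ 0.55 -0.1   0.36]
```

Request:
apply_moves(
  commands=[
    {"grip": 1, "dp": [35, -15, -33], "yaw": 0},
    {"grip": 1, "dp": [69, -29, -65], "yaw": 0},
    {"grip": 1, "dp": [104, -44, -98], "yaw": 0},
    {"grip": 1, "dp": [138, -59, -131], "yaw": 0},
    {"grip": 1, "dp": [173, -73, -163], "yaw": 0},
    {"grip": 1, "dp": [208, -88, -196], "yaw": 0},
    {"grip": 1, "dp": [242, -103, -229], "yaw": 0},
    {"grip": 1, "dp": [293, -98, -253], "yaw": 0},
    {"grip": 1, "dp": [345, -94, -277], "yaw": 0},
    {"grip": 1, "dp": [396, -89, -301], "yaw": 0},
    {"grip": 1, "dp": [447, -84, -325], "yaw": 0},
    {"grip": 1, "dp": [498, -80, -349], "yaw": 0},
  ],
)

```text
time_s: 23.85
tcp_pos: [0.5482, -0.0989, 0.3606]
eef_rot: [-179.8, 43.4, -106.7]
contact_force: [1.7, 0.3, -0.0]
gripper_width: 0.087
```

```bash
python3 -c "
from ori import *
s=get_state();print(ori(s['eef_rot']),s['joints'],s['tcp_pos'])
C=cam('wrist');cv2.imwrite('pics/w5.png',C[0][:,:,::-1])
C=cam('side');cv2.imwrite('pics/s5.png',C[0][:,:,::-1])"
```

```text
(np.float64(72.94168303363934), np.float64(43.447051411159755), np.float64(0.004217060925312744)) [-22.56158764  10.80662596   7.89993284 -43.22013478 -91.66468342
   6.23726844] [ 0.54821762 -0.09890298  0.3605841 ]
```

View pics/w5.png

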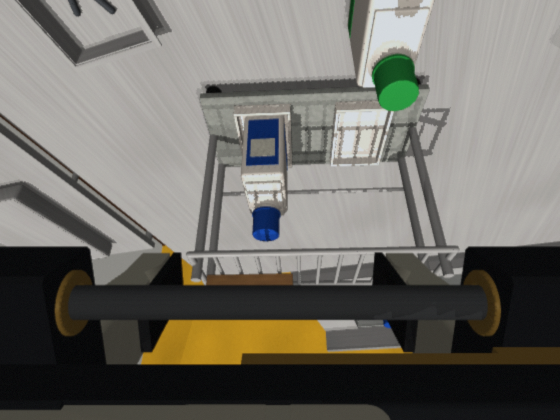

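View pics/s5.png

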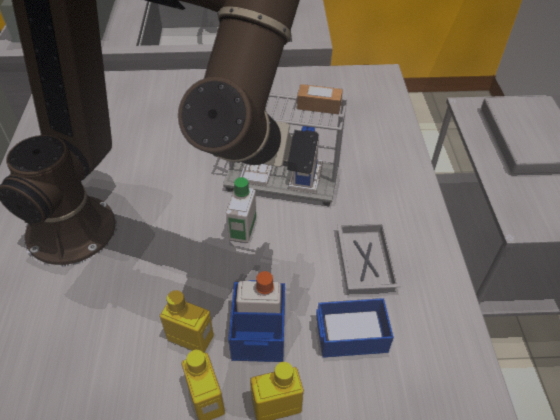

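```bash
sed -i 's/np.degrees(.063)/np.degrees(.004)/' path.py; python3 path.py | head -2; python3 way.py "[[0.45,-0.15,0.29],[0.436,-0.10,0.163]]"
```

```text
z [ 0.2007  0.6568 -0.7268] y [-0.9548  0.2974  0.0051] x [-0.2195 -0.6929 -0.6868]
TCP grasp [ 0.4601 -0.0212  0.0762] pre [ 0.436  -0.1001  0.1634]
[34, 26, -1] [68, 52, -1] [101, 79, -2] | [ 0.45 -0.15  0.29]
[120, 88, 39] [138, 97, 80] [157, 106, 120] | [ 0.436 -0.1    0.163]
```

Request:
apply_moves(
  commands=[
    {"grip": 1, "dp": [34, 26, -1], "yaw": 0},
    {"grip": 1, "dp": [68, 52, -1], "yaw": 0},
    {"grip": 1, "dp": [101, 79, -2], "yaw": 0},
    {"grip": 1, "dp": [120, 88, 39], "yaw": 0},
    {"grip": 1, "dp": [138, 97, 80], "yaw": 0},
    {"grip": 1, "dp": [157, 106, 120], "yaw": 0},
    {"grip": 1, "dp": [157, 106, 120], "yaw": 0},
  ],
)

```text
time_s: 24.82
tcp_pos: [0.4374, -0.0951, 0.1631]
eef_rot: [179.7, 43.5, -107.1]
contact_force: [0.6, -0.5, 1.4]
gripper_width: 0.0877
```

```bash
python3 -c "
from ori import *
s=get_state();print(ori(s['eef_rot']),s['joints'],s['tcp_pos'])
C=cam('wrist');cv2.imwrite('pics/w6.png',C[0][:,:,::-1])
a=Ro.from_euler('xyz',s['eef_rot'],degrees=True).as_matrix()
for cap in ([.4648,-.0027,.164],[.4648,-.0027,.13],[.4615-.048*.24,-.0165-.048*.97,.055]): print(proj(C,[cap]), ((np.array(cap)-s['tcp_pos'])@a).round(4))
"; python3 way.py "[[0.4601,-0.0212,0.0762]]" 30
```

```text
(np.float64(73.4012322768374), np.float64(43.53135622407465), np.float64(-0.006339598270782179)) [-27.56871794  13.90311421 -15.74071137 -44.21579163 -75.83721831
  27.99643983] [ 0.43742891 -0.0950927   0.16314867]
[[277.82828186 328.05906664]] [-0.0704  0.0006  0.0658]
[[277.60304611 280.72436426]] [-0.047   0.0005  0.0904]
[[272.45342726 145.00628809]] [ 0.0496 -0.0032  0.102 ]
[1, 0, 30] [2, 1, 59] [3, 1, 89] [4, 1, 118] | [ 0.4601 -0.0212  0.0762]
```

View pics/w6.png

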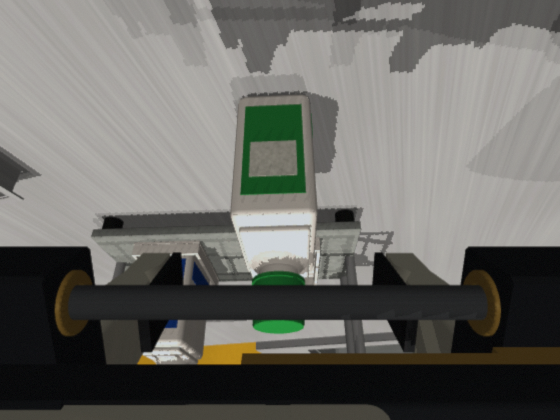

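Request:
apply_moves(
  commands=[
    {"grip": 1, "dp": [1, 0, 40], "yaw": 0},
    {"grip": 1, "dp": [2, 1, 75], "yaw": 0},
    {"grip": 1, "dp": [3, 1, 100], "yaw": 0},
    {"grip": 1, "dp": [4, 1, 118], "yaw": 0},
    {"grip": 1, "dp": [4, 1, 118], "yaw": 0},
  ],
)

```text
time_s: 25.5
tcp_pos: [0.4611, -0.0214, 0.0758]
eef_rot: [179.9, 43.5, -106.9]
contact_force: [0.4, -0.1, 0.3]
gripper_width: 0.0876
```

```bash
python3 -c "
from ori import *
s=get_state();print(ori(s['eef_rot']),s['joints'],s['tcp_pos'],s['contact_force'])
C=cam('wrist');cv2.imwrite('pics/w7.png',C[0][:,:,::-1])
C=cam('side');cv2.imwrite('pics/s7.png',cv2.resize(C[0][120:300,150:390,::-1],None,fx=3,fy=3))"
```

```text
(np.float64(73.16657142940909), np.float64(43.47844765873941), np.float64(-0.001202711891510547)) [-19.92446896  19.59031098 -21.42176327 -50.22777954 -63.37324128
  32.48736102] [ 0.46108585 -0.02136514  0.07579797] [ 0.44804992 -0.05342728  0.339274  ]
```

View pics/w7.png

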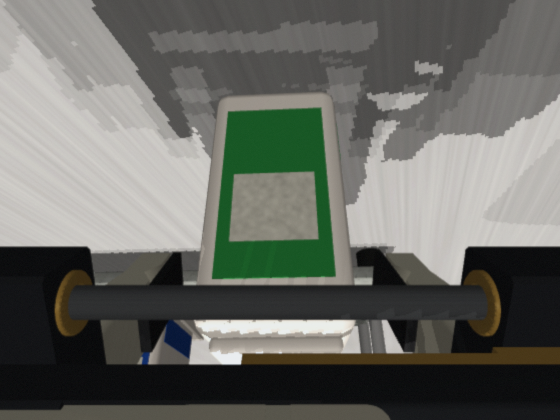

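View pics/s7.png

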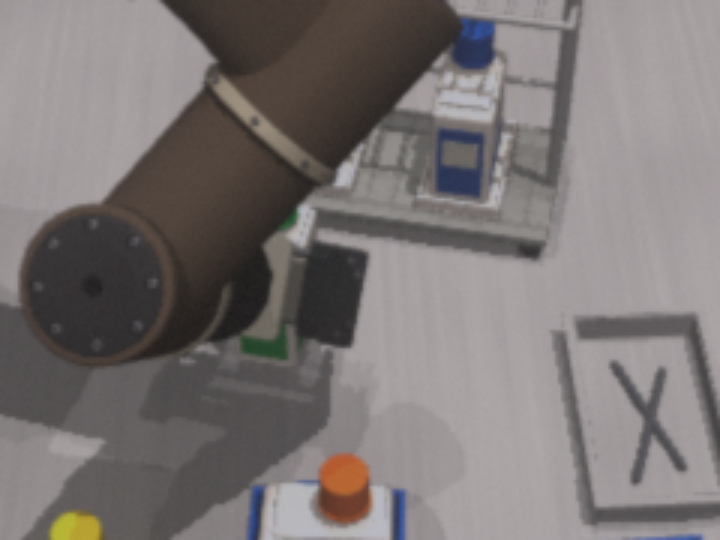

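Request:
apply_moves(
  commands=[
    {"grip": 0.5, "dp": [0, 0, 0], "yaw": 0},
    {"grip": 0.5, "dp": [0, 0, 0], "yaw": 0},
    {"grip": 0.5, "dp": [0, 0, 0], "yaw": 0},
    {"grip": 0.5, "dp": [0, 0, 0], "yaw": 0},
    {"grip": 0.4, "dp": [0, 0, 0], "yaw": 0},
    {"grip": 0.3, "dp": [0, 0, 0], "yaw": 0},
  ],
  newtons=55,
)

```text
time_s: 26.35
tcp_pos: [0.4604, -0.0216, 0.0753]
eef_rot: [179.9, 43.5, -107.0]
contact_force: [-0.9, -2.2, 4.6]
gripper_width: 0.0565
```

Request:
apply_moves(
  commands=[
    {"grip": 0.3, "dp": [-7, 0, -7.3], "yaw": 0},
    {"grip": 0.3, "dp": [-20, 0, -21], "yaw": 0},
    {"grip": 0.3, "dp": [-34, 0, -36], "yaw": 0},
    {"grip": 0.3, "dp": [-41.3, 0, -43.5], "yaw": 0},
    {"grip": 0.3, "dp": [-41.3, 0, -43.5], "yaw": 0},
  ],
)

```text
time_s: 26.98
tcp_pos: [0.4605, -0.0213, 0.1355]
eef_rot: [179.9, 43.5, -107.0]
contact_force: [0.1, 0.3, -6.8]
gripper_width: 0.0566
```

```bash
python3 -c "
from ori import *
s=get_state();print(ori(s['eef_rot']),s['joints'],s['tcp_pos'],s['contact_force'])
C=cam('wrist');cv2.imwrite('pics/w8.png',C[0][:,:,::-1])
C=cam('side');cv2.imwrite('pics/s8.png',cv2.resize(C[0][120:300,150:390,::-1],None,fx=3,fy=3))
C=cam('top');cv2.imwrite('pics/t8.png',cv2.resize(C[0][130:310,100:340,::-1],None,fx=3,fy=3))"
```

```text
(np.float64(73.10608001645396), np.float64(43.45605160793284), np.float64(-0.0009542378844436463)) [-19.17525079  13.72915424 -19.54725424 -47.85780794 -67.95111413
  25.61752009] [ 0.46052764 -0.0213306   0.13552567] [ 0.05612698  0.29826273 -6.83627894]
```

View pics/w8.png

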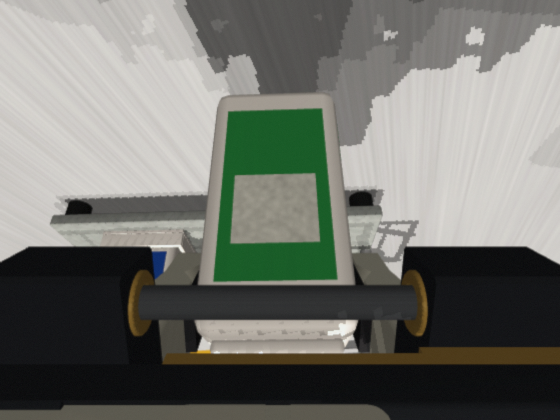

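View pics/s8.png

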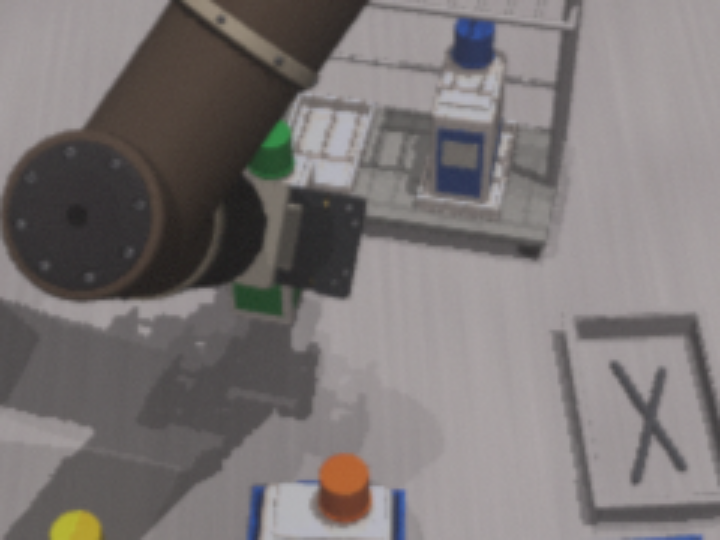

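View pics/t8.png

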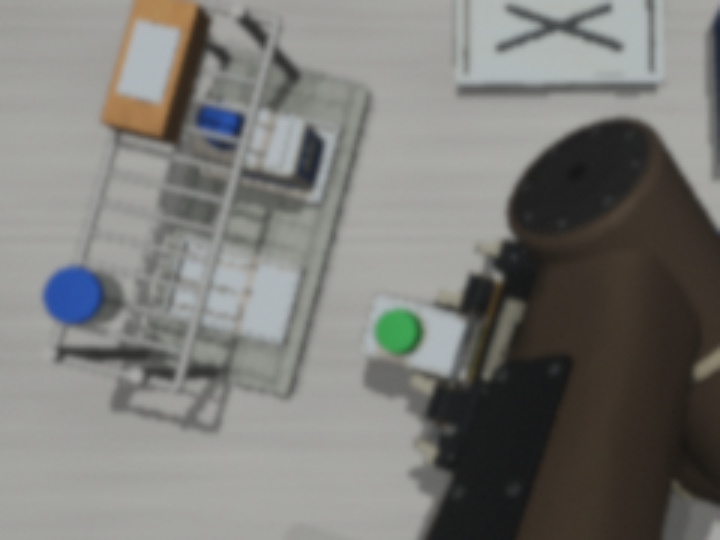

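Run:
```python
from capfit import *
S=cam("side");T=cam("top")
print("top",capxy([T],.06)[0:3]);print("side",capxy([S],.06))
# tray corners front from latest wrist image w5 style: project tray model into top and side, draw
im={}
for n,C in (("side",S),("top",T)):
    I=C[0][:,:,::-1].copy(); I=cv2.resize(I,None,fx=4,fy=4,interpolation=cv2.INTER_CUBIC)
    for (x,y),col in (((.504,.174),(0,0,255)),((.508,.1737),(0,255,0))):
        c,s=np.cos(1.332),np.sin(1.332)
        P=[[x+c*a-s*b,y+s*a+c*b,.047] for a,b in ((-.06,-.039),(-.06,.039),(.06,.039),(.06,-.039))]
        u=((proj(C,P)+.5)*4).astype(int); cv2.polylines(I,[u.reshape(-1,1,2)],True,col,1)
    im[n]=I
cv2.imwrite("pics/o1.png",np.hstack([im["side"][560:860,880:1280],im["top"][720:1020,500:900]]))
```

```text
top (array([0.46495818, 0.00058751]), array([-4.22438319e-07, -1.41325793e-06]), [(array([232.32727273, 240.14545455]), array([225, 233,  15,  15, 165], dtype=int32), 189.0238416553475)])
side (array([ 0.46976915, -0.01103005]), array([-1.45335827e-06,  3.91837659e-07]), [(array([240.98823529, 171.02352941]), array([233, 161,  15,  19, 170], dtype=int32), 275.34357600600924)])
```

View pics/o1.png

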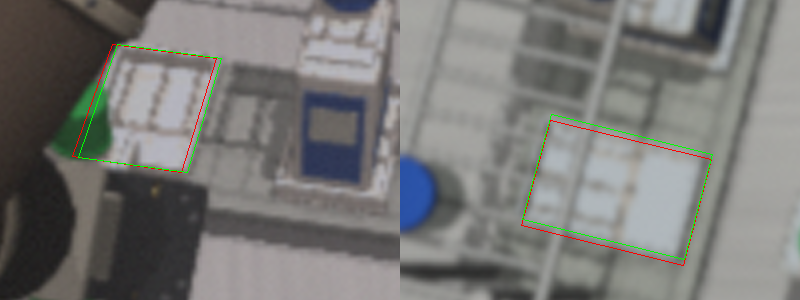

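```bash
python3 way.py "[[0.4869,0.0937,0.1360],[0.5046,0.1703,0.1360]]" 40
```

```text
[-29, 3, 27] [-58, 5, 53] [-87, 8, 80] | [0.4869 0.0937 0.136 ]
[-115, 11, 107] [-143, 13, 134] | [0.5046 0.1703 0.136 ]
```

Request:
apply_moves(
  commands=[
    {"grip": 0.3, "dp": [-12, 1, 11], "yaw": 0},
    {"grip": 0.3, "dp": [-34, 3, 31], "yaw": 0},
    {"grip": 0.3, "dp": [-58, 5, 53], "yaw": 0},
    {"grip": 0.3, "dp": [-78, 7, 72], "yaw": 0},
    {"grip": 0.3, "dp": [-87, 8, 80], "yaw": 0},
    {"grip": 0.3, "dp": [-87, 8, 80], "yaw": 0},
  ],
)

```text
time_s: 27.98
tcp_pos: [0.4868, 0.095, 0.1368]
eef_rot: [179.8, 43.5, -107.0]
contact_force: [-0.3, -0.5, -6.1]
gripper_width: 0.0557
```

```bash
python3 -c "
from capfit import *
s=get_state();print(s['eef_rot'],s['tcp_pos'],s['contact_force'],s['time_s'])
C=cam('wrist');cv2.imwrite('pics/w9.png',C[0][:,:,::-1])
C=cam('side');a=cv2.resize(C[0][60:210,205:355,::-1],(400,400))
T=cam('top');b=cv2.resize(T[0][130:280,110:260,::-1],(400,400))
cv2.imwrite('pics/st9.png',np.hstack([a,b])); print(capxy([T],.06)[0])"
```

```text
[ 179.81623839   43.47270684 -106.96704412] [0.48683372 0.09500184 0.13682403] [-0.30251248 -0.47394363 -6.1403669 ] 27.975
[0.49286876 0.11632161]
```

View pics/w9.png

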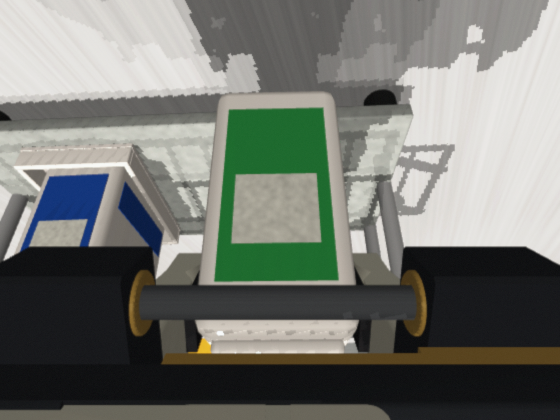

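View pics/st9.png

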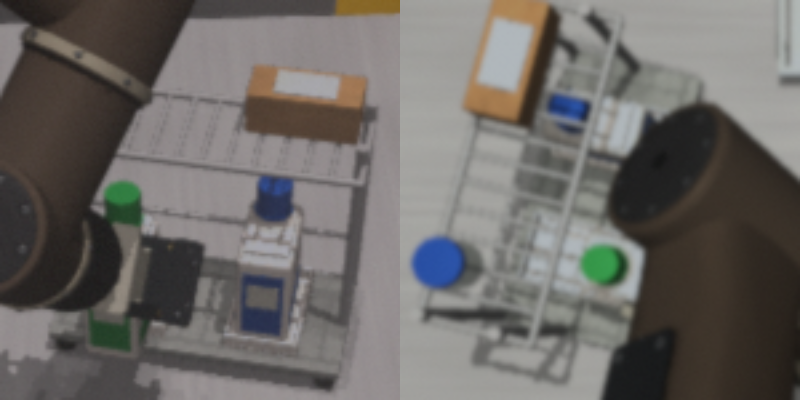

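```bash
python3 way.py "[[0.5038,0.1703,0.1362]]" 16
```

```text
[-11, 1, 11] [-23, 3, 22] [-34, 4, 33] [-45, 5, 43] [-56, 6, 54] | [0.5038 0.1703 0.1362]
```

Request:
apply_moves(
  commands=[
    {"grip": 0.3, "dp": [-11, 1, 11], "yaw": 0},
    {"grip": 0.3, "dp": [-23, 3, 22], "yaw": 0},
    {"grip": 0.3, "dp": [-34, 4, 33], "yaw": 0},
    {"grip": 0.3, "dp": [-45, 5, 43], "yaw": 0},
    {"grip": 0.3, "dp": [-56, 6, 54], "yaw": 0},
    {"grip": 0.3, "dp": [-56, 6, 54], "yaw": 0},
  ],
)

```text
time_s: 28.88
tcp_pos: [0.5041, 0.1716, 0.1363]
eef_rot: [179.8, 43.5, -107.0]
contact_force: [0.6, -0.5, -5.3]
gripper_width: 0.0561
```

```bash
python3 -c "
from capfit import *
s=get_state();print(s['eef_rot'],s['tcp_pos'],s['contact_force'],s['time_s'])
C=cam('wrist');cv2.imwrite('pics/w10.png',C[0][:,:,::-1])
C=cam('side');a=cv2.resize(C[0][60:210,205:355,::-1],(400,400),interpolation=2)
T=cam('top');b=cv2.resize(T[0][130:280,110:260,::-1],(400,400),interpolation=2)
cv2.imwrite('pics/st10.png',np.hstack([a,b]))"
```

```text
[ 179.84703092   43.48796892 -106.95223368] [0.5040981  0.17163948 0.13634603] [ 0.57118172 -0.54916978 -5.29785287] 28.875
```

View pics/w10.png

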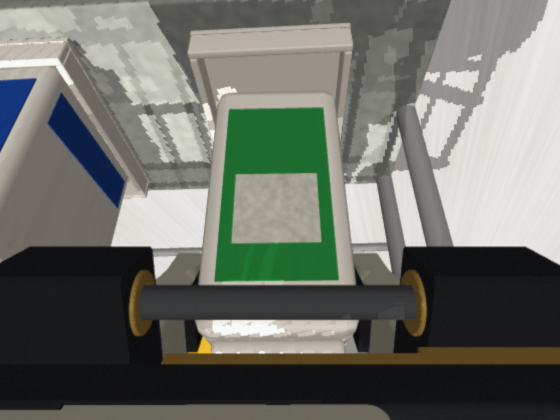

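View pics/st10.png

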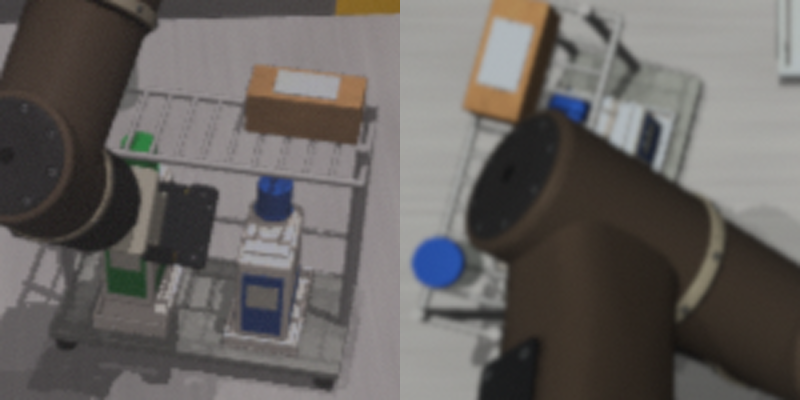

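Run:
```python
import cv2
im=cv2.imread("pics/w10.png"); cv2.imwrite("pics/w10c.png",cv2.resize(im[15:125,175:370],None,fx=4,fy=4,interpolation=cv2.INTER_CUBIC))
```

```text
(no output)
```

View pics/w10c.png

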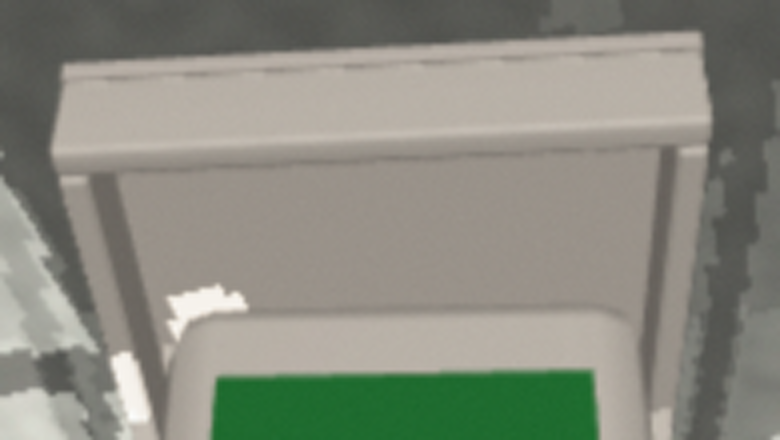

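Run:
```python
from h import *
C=cam("wrist")
f=lambda p,z:ray(C,np.array(p)/4+[175,15],z)
o=f([[52,157],[712,124]],.047);i=f([[95,175],[668,148]],.047)
b=f([[168,380],[645,376]],.066);
for n,v in (("outer",o),("inner",i),("bot",b)):
    d=v[1]-v[0]; print(n,v.round(4).tolist(),"len",np.linalg.norm(d).round(4),"az",np.degrees(np.arctan2(d[1],d[0])).round(1),"mid",v.mean(0).round(4))
u=np.array([np.cos(np.radians(76.3)),np.sin(np.radians(76.3))])
print("tray c", (o.mean(0)[:2]+.06*u).round(4),(i.mean(0)[:2]+.056*u).round(4))
print(get_state()['tcp_pos'])
```

```text
outer [[0.5293, 0.1101, 0.047], [0.4546, 0.1284, 0.047]] len 0.0769 az 166.3 mid [0.492  0.1193 0.047 ]
inner [[0.5256, 0.1138, 0.047], [0.4599, 0.13, 0.047]] len 0.0677 az 166.1 mid [0.4928 0.1219 0.047 ]
bot [[0.5219, 0.1299, 0.066], [0.4668, 0.1461, 0.066]] len 0.0574 az 163.7 mid [0.4943 0.138  0.066 ]
tray c [0.5062 0.1776] [0.506  0.1763]
[0.50407766 0.17001262 0.13619699]
```

Request:
apply_moves(
  commands=[
    {"grip": 0.3, "dp": [4, 0, 4.2], "yaw": 0},
    {"grip": 0.3, "dp": [9, 0, 9.4], "yaw": 0},
    {"grip": 0.3, "dp": [14, 0, 14.7], "yaw": 0},
    {"grip": 0.3, "dp": [17, 0, 18], "yaw": 0},
    {"grip": 0.3, "dp": [17, 0, 18], "yaw": 0},
  ],
)

```text
time_s: 29.7
tcp_pos: [0.504, 0.1701, 0.1109]
eef_rot: [179.8, 43.5, -107.1]
contact_force: [-0.6, -0.1, -6.6]
gripper_width: 0.056
```

Request:
apply_moves(
  commands=[
    {"grip": 0.3, "dp": [0.7, 0, 0.7], "yaw": 0},
    {"grip": 0.3, "dp": [1.4, 0, 1.4], "yaw": 0},
    {"grip": 0.3, "dp": [1.4, 0, 1.4], "yaw": 0},
  ],
)

```text
time_s: 30.08
tcp_pos: [0.5044, 0.1703, 0.11]
eef_rot: [179.9, 43.5, -107.0]
contact_force: [-0.0, -0.2, -2.7]
gripper_width: 0.0557
```

Request:
apply_moves(
  commands=[
    {"grip": 0.3, "dp": [0.4, 0, 0.4], "yaw": 0},
    {"grip": 0.3, "dp": [0.7, 0, 0.7], "yaw": 0},
    {"grip": 0.3, "dp": [0.7, 0, 0.7], "yaw": 0},
  ],
)

```text
time_s: 30.45
tcp_pos: [0.5045, 0.1703, 0.1097]
eef_rot: [179.9, 43.5, -107.0]
contact_force: [-2.6, -4.3, 5.7]
gripper_width: 0.056
```

```bash
python3 -c "
from capfit import *
C=cam('wrist');cv2.imwrite('pics/w11.png',C[0][:,:,::-1]);print(get_state()['contact_force'])"
```

```text
[-3.32561229 -3.71177409  5.57264344]
```

View pics/w11.png

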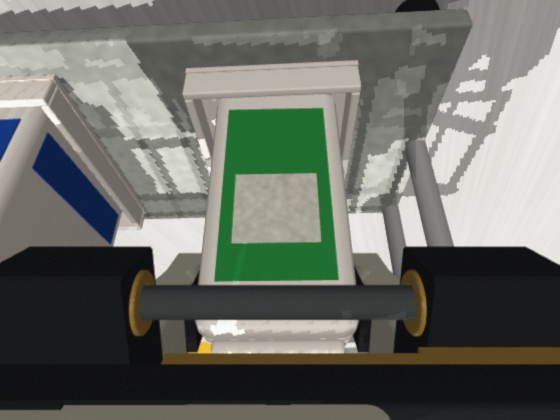

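Request:
apply_moves(
  commands=[
    {"grip": 0.68, "dp": [-0.3, 0, -0.3], "yaw": 0},
    {"grip": 0.75, "dp": [-0.3, 0, -0.3], "yaw": 0},
    {"grip": 0.9, "dp": [-0.3, 0, -0.3], "yaw": 0},
    {"grip": 1, "dp": [-0.3, 0, -0.3], "yaw": 0},
    {"grip": 1, "dp": [-0.3, 0, -0.3], "yaw": 0},
  ],
)

```text
time_s: 31.12
tcp_pos: [0.5041, 0.1702, 0.109]
eef_rot: [179.8, 43.5, -107.0]
contact_force: [-0.3, -0.1, -0.2]
gripper_width: 0.0862
```

```bash
python3 -c "
from capfit import *
C=cam('wrist');cv2.imwrite('pics/w12.png',C[0][:,:,::-1]);print(get_state()['contact_force'])"
```

```text
[-0.35598255 -0.0952699  -0.48841304]
```

View pics/w12.png

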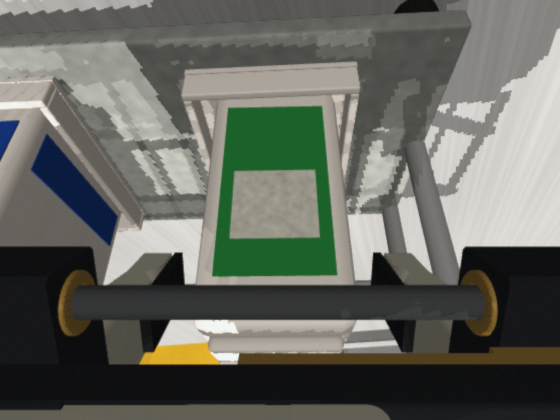

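Request:
apply_moves(
  commands=[
    {"grip": 1, "dp": [0, 0, -20], "yaw": 0},
    {"grip": 1, "dp": [0, 0, -55], "yaw": 0},
    {"grip": 1, "dp": [0, 0, -100], "yaw": 0},
    {"grip": 1, "dp": [0, 0, -140], "yaw": 0},
    {"grip": 1, "dp": [0, 0, -140], "yaw": 0},
  ],
)

```text
time_s: 31.8
tcp_pos: [0.477, 0.0758, 0.2137]
eef_rot: [-179.7, 43.5, -106.8]
contact_force: [0.7, 0.2, -0.2]
gripper_width: 0.0876
```

```bash
python3 -c "
from capfit import *
s=get_state();print(s['tcp_pos'],s['contact_force'],s['time_s'])
W=cam('wrist');cv2.imwrite('pics/w13.png',W[0][:,:,::-1])
S=cam('side');a=cv2.resize(S[0][60:210,205:355,::-1],(400,400),interpolation=2)
T=cam('top');b=cv2.resize(T[0][130:280,110:260,::-1],(400,400),interpolation=2)
cv2.imwrite('pics/st13.png',np.hstack([a,b])); cv2.imwrite('pics/s13.png',S[0][:,:,::-1])
L=np.array([.5055,.1755])-.048*np.array([.285,.958]);print(proj(W,[[L[0],L[1],.088]]))
print('label',mask(W,(45,90,30),(85,255,255)))"
```

```text
[0.477038   0.07575826 0.21367604] [ 0.70555033  0.21200177 -0.15632496] 31.8
[[279.83729975 146.75098237]]
label (array([278.74636456, 145.96482922]), array([ 250,  109,   58,   80, 2957], dtype=int32))
```

View pics/w13.png

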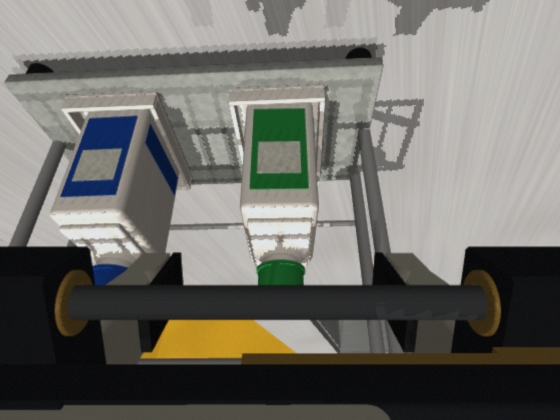

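View pics/s13.png

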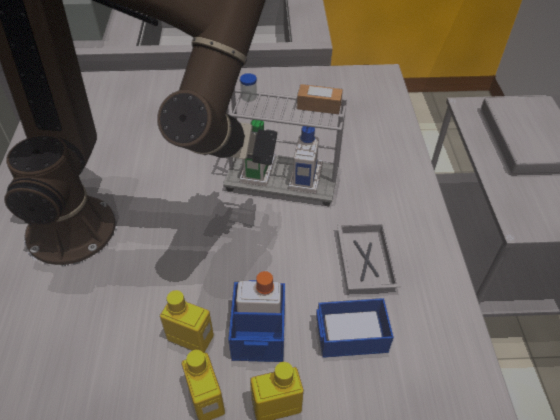

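Request:
apply_moves(
  commands=[
    {"grip": 1, "dp": [0, 0, -20], "yaw": 0},
    {"grip": 1, "dp": [0, 0, -20], "yaw": 0},
    {"grip": 1, "dp": [0, 0, -20], "yaw": 0},
  ],
)

```text
time_s: 32.33
tcp_pos: [0.472, 0.0654, 0.2243]
eef_rot: [179.7, 43.5, -107.1]
contact_force: [-0.4, -0.6, 0.2]
gripper_width: 0.0876
```

```bash
python3 -c "
from plant import *
s=get_state();print(s['time_s'],s['contact_force']);print(close_job())"
```

```text
32.325 [-0.40282307 -0.61621922  0.18596624]
the job is handed in; nothing more can be done
None
```

The green-capped bottle now stands in the empty drip tray with its label to the rack's front. I handed the job in at 32.3 s of the 58 s allowed.

**What I did**
- I lifted the bottle out of the carrier by its cap, turned it about 80°, stood it on the open worktop and let go.
- A vertical hand could not reach the tray under the upper shelf, and the moves only shift and yaw the tool. I leaned the tool to about 43° by pushing the arm past its reach limit in short steps. I then regripped the body by its flat sides and set the bottle down in the tray.

**Last checks**
- **Position:** by the arm's pose and the wrist camera, the bottle's middle is within about 2 mm of the tray's. After I let go and backed off, the label sat within about 1.5 px of where it should be.
- **Squareness:** it stands about 3° off square, because the jaw line ended 3° off the rack's axis.
- **Upright:** the wrist picture shows it standing flat inside the rim. I judged that from the picture and did not measure the tilt.
- **Other objects:** the other two bottles, the dish and the bin look unmoved in the last side picture. I did not measure them again.
- **Hand:** it was clear of everything when I handed in, reading under 1 N.

**Doubts**
- While I was gaining the lean, at full stretch beyond the back of the worktop, the wrist force read about 36 N once and was near zero on the next reading. I took it for the arm stopping at a joint limit. A greenish box stood close to the hand there, so I cannot rule out a brief touch.
- The top camera placed the cap about 3 mm nearer the rack than the arm and wrist camera did. The side camera differed by about 9 mm along the rack, but its view of the cap may have been partly blocked. I trusted the wrist camera.

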